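# Show a glass finish sample over its matching wood

## Robot

A 7-joint arm with a two-finger parallel gripper is mounted at the origin on the work surface. World frame = base frame: x ahead of the robot, y to its left, z up, the work surface at z = 0. Lengths are in mm, angles in rad, forces in N, time in s.
With the tool pointing down it reaches from about 350 to 775 mm from the base axis. Payload 3.1 kg.
Tool frame: the origin (TCP) lies at the very end of the fingers, on their centre line; the grasp point (between the pads) lies 19 mm behind it (manip.grasp_offset is the distance from the TCP to the grasp point, in mm); z points along the fingers, x is the direction in which the jaws open and shut, and the axes are right-handed (so a half turn about z gives the same grasp; the last joint's range is limited). The gripper opens to 85 mm and grips with 20 to 120 N. Pads are 22 mm wide; open, the fingers measure 114 mm over their backs; the gripper's body (76 mm by 85 mm) begins 54 mm behind the grasp point. The pads swing forward as they close: fully open they stand 13 mm farther back than shut.
Start: joints at [1.059, 0.311, 0.014, 1.512, -0.004, 1.319, -0.027], TCP at [249.023, -490.414, 204.504] pointing down, gripper open.
Joint ranges: [-2.7, 2.7], [-0.3, 1.91], [-1.27, 1.3], [0.12, 2.57], [-1.44, 4.58], [0.2, 2.03], [-3.05, 3.05]. Speed limits (rad/s): [2.79, 2.79, 3.14, 3.14, 3.14, 3.14, 3.14].

## Interface

Orientations are given as a unit quaternion [x, y, z, w].
In Python, from cell import readout, camera, camera_info, finish_job, models, manip gives the robot as it stands.
- The arm moves only by the tool send_rows, never from a script. Its argument "plan" is a list of rows, each a list of 2 entries, a list of its own where there are three numbers: the shift along the tool's x, y, z in units of 50 mm (1.0 is 50 mm), then the turn about the tool's z in units of 8 degrees (1.0 is 8 degrees). In form: [[[dx, dy, dz], spin], ...]. A call has 1 to 10 rows; each row is the pose to reach, as a shift and turn from the pose commanded when the call began, along the tool's axes at that moment; what a row does not reach only later rows make up. A row lasts 1/8 s, in which the tool goes at most 62.5 mm and 10.7 degrees, less where a joint would pass 70% of its speed; a pose out of reach is approached as far as the arm can. A call with a gripper value outside its range is refused whole. "grip" is the opening, from 0 (shut) to 1 (fully open), set as the call begins (left out, the last holds). The fingers move at their own pace and stop on an object; "newtons" is the grip in N (left out, the last holds). Time passes only in rows, so rows that repeat a pose let the fingers close. It gives the time, the measured TCP pose, the force and the opening at its end, in the units of the state.
- readout.observe(): the state, without advancing time (a new reading comes with each control period).
- camera(name): name is "scene" or "top"; returns (picture, depth): 384x512x3 uint8, blue, green, red; 384x512 float32, mm along the optical axis (not along the pixel's ray), 0 where there is no reading.
- camera_info(name): a dict with "intrinsics" (3x3 intrinsics, pixels), "rvec" (rotation vector, rad) and "tvec" (3), from world to camera coordinates, as OpenCV has them. Camera axes: x right, y down, z forward; pixel columns grow to the right and rows downward; lengths in mm; the calibration is good to about 2 mm. A picture is of the moment at which its call begins. camera_info takes no time and is no camera call.
- finish_job(): hands the job in, once; it reports no verdict.
Trained networks look in the newest picture that a camera, given by its name, has taken for a name from the list of things; names that differ only in an ending like _2 or _b are one class to them, and where a whole thing is asked for, a point or a joint stands for the part that bears it (a point fixed in the world has none). Each returns a list of dicts, best first, with "conf" (0 to 1); they miss things now and then, are a little off and sometimes report something else, mostly with a low value. They report only what shows in the picture. A call takes as long as a camera call.
- models.boxes_of(camera, target): "extent" ([left, top, right, bottom] in pixels, round what is visible of it).
- models.trace(camera, target): "mask" (384x512 bool, what is visible of it) and "extent" ([left, top, right, bottom] in pixels, round what is visible of it).
- models.spot_point(camera, target): "at" ([column, row] in pixels: a listed point, or the origin of a listed thing).
The state is a dict: "clock": time; "qpos": joint angles; "qd": joint speeds; "joint_torque": joint torques, N m; "tcp_pos": TCP position; "ee_rot": TCP orientation; "force": force on the tool from outside, world axes, zero at the start; "moment": the same for the moment, N m; "opening": opening from 0.0 (shut) to 1.0 (fully open).
Only numpy, scipy, OpenCV 4.12 (cv2) and the standard library are available. Lean on these libraries where they do the work, as an engineer would, in place of code of your own. Each camera call takes 0.05 s, during which the arm holds its last target.

## Task

Set the small dark wooden block flat on the bench midway between the two tins and let go of it. Then use the notched corner to find the frosted end of the glass sample that stands in the slotted stand, take the sample by its clear part, not by the frosted third, and finish while holding it still with the frosted end right over the block, 15 to 25 cm above the bench: level from end to end, and tipped back about 45 degrees from upright so that its label side looks up. Do not put it down or let go of it, and leave the tins and everything else where they stand.

Things in the scene. Friction and masses are not known exactly. Their poses are not given: they have to be found in the camera images.
- sample: Pale glass plate, 120 (x) x 8 (y) x 60 (z) mm, 140 g, on its long edge in the stand, any heading. Origin: middle of its lower edge; z up. Frosted end: x = 20 to 60 mm; the rest is clear. A 14 x 14 mm notch is cut from the frosted end's upper corner (x, z above 46). Paper label on the +y face at the frosted end: notch on top and label facing you, the notch is at your left
- frosted_end (a point): middle of the frosted end of the sample, at (40, 0, 30) mm in the sample's frame
- rack: Wooden stand fixed to the bench, 140 (x) x 60 (y) x 24 mm high, any heading, origin under its centre. Slot along x, 126 long, 11 wide, 18 mm deep (floor 6 mm above the bench). The sample's top 42 mm stand free above it, top edge 66 mm above the bench; it lifts straight out
- block: Dark wooden block, 56 (x) x 40 (y) x 30 (z) mm, 60 g, lying flat; origin at the centre of its underside
- tin_a: Steel tin of finish, 80 mm across, 80 mm tall, 0.8 kg, loose; origin at the centre of its underside. The other tin stands 250 mm from it (centre to centre) in its -y direction
- tin_b: The other tin, same shape, size and origin
- gap (a point): point on the bench midway between the two tins (fixed to tin_a, 125 mm along its -y)
- glue: Bystander, loose, not to be disturbed: white glue bottle, 60 mm across, 170 mm tall. Origin on its underside
- screwdriver: Bystander, loose, not to be disturbed: screwdriver lying on the bench. Origin near its middle
- square: Bystander, loose, not to be disturbed: try square lying flat, 120 mm wooden stock, 180 mm steel blade. Origin on its underside
- clamp: Bystander, loose, not to be disturbed: bar clamp lying flat, 260 mm long. Origin on its underside
- sander: Bystander, loose, not to be disturbed: cork sanding block, 90 x 50 x 28 mm. Origin on its underside
- mug: Bystander, loose, not to be disturbed: white mug, 80 mm across, 95 mm tall. Origin on its underside
- jar: Bystander, loose, not to be disturbed: glass jar with a steel lid, 56 mm across, 70 mm tall. Origin on its underside

How it is judged:
By the outcome, as a careful person would: the job done as asked, in the order asked, and still so for the second after the job is handed in, while the arm keeps its last pose, push and grip.
It also fails if it takes over 58 s, if anything falls off the work surface, if the arm or the gripper's body presses on something with over 40 N, if the wrist force passes 120 N, or if a joint passes its speed limit or range.

## Working session

There is one attempt and no reset: what is moved stays moved. The work goes in short steps, Python scripts to look and compute and a tool call to move; the robot and the scene stay as the last step left them, time stands still between calls to the robot, and variables do not carry over. Pictures are saved under pics/ and viewed, and the job is handed in when it is done.

Besides the shell and the picture viewer there is one more tool, called by a JSON object that holds its "method" and its "body", one argument or row to a line. send_rows: Moves the arm, as the interface text tells. Its arguments: {"type":"object","properties":{"plan":{"type":"array","items":{"type":"array"}},"grip":{"type":"number"},"newtons":{"type":"number"}},"required":["plan"]}

```bash
ls; mkdir -p pics; cat > h.py <<'E'
import numpy as np, cv2
from scipy.spatial.transform import Rotation as R
from cell import readout, camera, camera_info, finish_job, models, manip
def cam(n):
    i=camera_info(n); K=np.array(i["intrinsics"],float).reshape(3,3); Rm=cv2.Rodrigues(np.array(i["rvec"],float))[0]; t=np.array(i["tvec"],float).ravel()
    return K,Rm,t
def unproj(n,uv,d):
    K,Rm,t=cam(n); uv=np.atleast_2d(uv).astype(float); d=np.atleast_1d(d)
    p=np.c_[(uv[:,0]-K[0,2])/K[0,0],(uv[:,1]-K[1,2])/K[1,1],np.ones(len(uv))]*d[:,None]
    return (p-t)@Rm
def onplane(n,uv,z):
    K,Rm,t=cam(n); uv=np.atleast_2d(uv).astype(float)
    r=np.c_[(uv[:,0]-K[0,2])/K[0,0],(uv[:,1]-K[1,2])/K[1,1],np.ones(len(uv))]@Rm
    c=-Rm.T@t
    return c+r*((z-c[2])/r[:,2])[:,None]
def proj(n,P):
    K,Rm,t=cam(n); q=(np.atleast_2d(P)@Rm.T+t)@K.T; return q[:,:2]/q[:,2:]
def cloud(n,depth,mask):
    v,u=np.nonzero(mask&(depth>0)); return unproj(n,np.c_[u,v],depth[v,u])
E
python3 - <<'E'
from h import *
print(readout.observe()); print(manip.grasp_offset)
for n in("scene","top"):
    im,d=camera(n); cv2.imwrite(f"pics/{n}0.png",im); np.save(f"{n}0.npy",d); K,Rm,t=cam(n); print(n,K.tolist(),-Rm.T@t,Rm.tolist())
E
```

```text
pics
{'clock': 0.0, 'qpos': array([ 1.05930562,  0.31172432,  0.01397933,  1.51304039, -0.00440002,
        1.31917956, -0.02720926]), 'qd': array([-0.00076385, -0.00054386, -0.00147969,  0.00031935,  0.00065606,
       -0.00081183,  0.00085468]), 'joint_torque': array([ 3.73337689e-04, -3.79912698e+01,  1.46695725e-01, -2.30588365e+01,
        1.23852713e-02,  1.37000601e-02,  3.28377257e-05]), 'tcp_pos': array([ 248.64767373, -489.71428155,  203.42856819]), 'ee_rot': array([ 8.52281861e-01, -5.23081526e-01, -1.01219959e-03, -5.67522253e-04]), 'force': array([ 0.78583927, -0.80017549, -0.3784414 ]), 'moment': array([-0.00943285, -0.00554954,  0.02927361]), 'opening': 0.9991646222902603}
18.700000000000003
scene [[385.1546543469555, 0.0, 258.4351592771587], [0.0, 385.1546543469555, 192.01883645691254], [0.0, 0.0, 1.0]] [973.45878945 568.0150052  758.32156922] [[-0.7869315038149389, 0.6169748700409721, 0.008989885510079204], [0.42872700832912275, 0.5571895302010972, -0.7111490559393587], [-0.4437701664518685, -0.555771389306976, -0.7029837851580039]]
top [[465.84409282790335, 0.0, 260.4714374489458], [0.0, 465.84409282790335, 185.0962582656352], [0.0, 0.0, 1.0]] [ 283.86932471  -23.47622416 1501.02162695] [[-0.00678724211917614, -0.9999346294317134, -0.009201641575139946], [-0.9840709509165072, 0.008313714057756272, -0.17758165930311254], [0.17764655050604433, 0.007849778457225592, -0.9840630488294314]]
```

View pics/scene0.png

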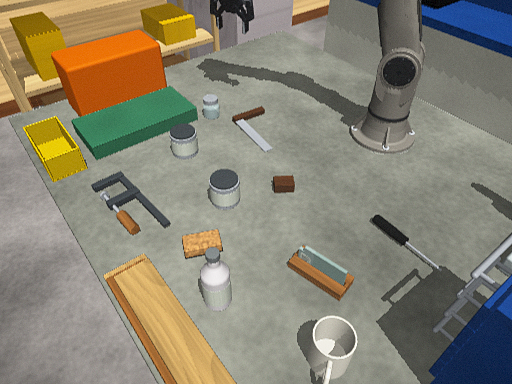

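View pics/top0.png

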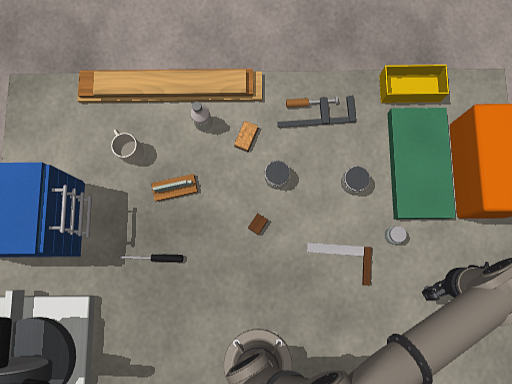

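```bash
python3 - <<'E'
from h import *
for t in ["sample","rack","block","tin_a"]:
  for n in ("top","scene"):
    d=np.load(f"{n}0.npy")
    for r in models.trace(n,t)[:3]:
        m=np.array(r["mask"]); P=cloud(n,d,m)
        if len(P)<5: print(t,n,r["conf"],r["extent"],"few");continue
        print(t,n,round(r["conf"],2),np.round(r["extent"]),m.sum(),np.round(np.percentile(P,[2,50,98],axis=0)).tolist())
        np.save(f"m_{t}_{n}_{int(r['conf']*100)}.npy",m)
for t in ["frosted_end","gap","block","tin_a","sample","rack"]:
  for n in ("top","scene"):
    print(t,n,[(round(r["conf"],2),np.round(r["at"],1).tolist(),np.round(onplane(n,r["at"],36 if t=="frosted_end" else 0)[0]).tolist()) for r in models.spot_point(n,t)[:3]])
print(readout.observe()['clock'])
E
```

```text
sample top 0.8 [154. 183. 190. 192.] 210 [[531.0, 214.0, 17.0], [544.0, 272.0, 58.0], [557.0, 322.0, 71.0]]
sample top 0.44 [277.  97. 358. 126.] 1021 [[751.0, -323.0, 6.0], [791.0, -215.0, 18.0], [845.0, -81.0, 31.0]]
sample scene 0.89 [298. 248. 348. 283.] 713 [[539.0, 213.0, 21.0], [552.0, 271.0, 47.0], [566.0, 324.0, 66.0]]
rack top 0.77 [153. 172. 199. 202.] 692 [[507.0, 198.0, -1.0], [540.0, 259.0, 23.0], [585.0, 333.0, 46.0]]
rack top 0.6 [154. 179. 190. 193.] 202 [[532.0, 212.0, 18.0], [546.0, 258.0, 54.0], [566.0, 318.0, 71.0]]
rack scene 0.87 [286. 245. 355. 300.] 1080 [[514.0, 204.0, -0.0], [569.0, 286.0, 22.0], [592.0, 339.0, 25.0]]
block top 0.64 [246. 214. 267. 234.] 207 [[399.0, -25.0, 24.0], [424.0, -3.0, 30.0], [450.0, 22.0, 36.0]]
block scene 0.76 [275. 176. 299. 191.] 321 [[406.0, -23.0, 3.0], [434.0, 5.0, 27.0], [460.0, 26.0, 31.0]]
tin_a top 0.98 [264. 160. 289. 190.] 575 [[541.0, -98.0, 14.0], [574.0, -64.0, 78.0], [614.0, -27.0, 85.0]]
tin_a top 0.73 [341. 168. 368. 194.] 624 [[522.0, -346.0, 5.0], [555.0, -306.0, 78.0], [595.0, -273.0, 86.0]]
tin_a scene 0.67 
[... 493 characters left out ...]
.24, [251.9, 115.1], [309.0, -304.0, 36.0])]
gap top []
gap scene [(0.68, [316.2, 276.5], [560.0, 266.0, 0.0])]
block top [(0.6, [256.8, 223.7], [428.0, 1.0, 0.0])]
block scene [(0.7, [282.2, 190.7], [439.0, 5.0, 0.0])]
tin_a top [(0.62, [274.4, 171.9], [599.0, -58.0, 0.0])]
tin_a scene [(0.84, [182.8, 150.4], [568.0, -322.0, 0.0]), (0.74, [226.9, 197.8], [578.0, -67.0, 0.0])]
sample top [(0.51, [176.7, 189.8], [542.0, 263.0, 0.0])]
sample scene [(0.96, [319.7, 272.9], [547.0, 264.0, 0.0])]
rack top [(0.7, [174.1, 186.7], [552.0, 272.0, 0.0])]
rack scene [(0.58, [318.2, 274.0], [551.0, 264.0, 0.0]), (0.43, [284.0, 188.0], [427.0, -0.0, 0.0]), (0.36, [211.0, 115.0], [390.0, -435.0, 0.0])]
1.1
```

The scene view shows the sample in its stand at (320,268), the block at (284,184), and the tins at (184,141) and (225,188). The top view shows the block at (258,224) and the tins at (278,174) and (357,180). Next I'll fit them precisely and zoom in on the notch.

```bash
python3 - <<'E'
from h import *
a=cv2.imread("pics/scene0.png")[235:305,280:360]; b=cv2.imread("pics/top0.png")[165:210,140:210]
cv2.imwrite("pics/c1.png",cv2.resize(a,(800,600) ,interpolation=cv2.INTER_CUBIC)); cv2.imwrite("pics/c2.png",cv2.resize(b,(700,450),interpolation=cv2.INTER_CUBIC))
import glob
ds=np.load("scene0.npy");dt=np.load("top0.npy")
D={"scene":ds,"top":dt}
def rect(P):
    c,wh,an=cv2.minAreaRect(P[:,:2].astype(np.float32)); return np.round(c,1),np.round(wh,1),round(an,1)
for n in("top","scene"):
    for f in glob.glob(f"m_block_{n}*"):
        P=cloud(n,D[n],np.load(f)); P=P[(abs(P[:,2]-30)<7)]; print(n,"block",rect(P),np.median(P,0))
        # plane-projected mask contour at z=30 
        v,u=np.nonzero(np.load(f)); Q=onplane(n,np.c_[u,v],30); print("  plane",rect(Q))
    for f in glob.glob(f"m_tin_a_{n}*"):
        P=cloud(n,D[n],np.load(f)); T=P[abs(P[:,2]-80)<8]
        print(n,f,"lid",np.round(cv2.minEnclosingCircle(T[:,:2].astype(np.float32)),1) if 0 else cv2.minEnclosingCircle(T[:,:2].astype(np.float32)),T.mean(0))
    for f in glob.glob(f"m_sample_{n}*"):
        P=cloud(n,D[n],np.load(f)); T=P[P[:,2]>28]; print(n,f,"sample",rect(T),np.median(T,0),cv2.fitLine(T[:,:2].astype(np.float32),cv2.DIST_HUBER,0,.01,.01).ravel())
    for f in glob.glob(f"m_rack_{n}*"):
        P=cloud(n,D[n],np.load(f)); T=P[abs(P[:,2]-24)<5]; print(n,f,"rack",rect(T),T.mean(0))
E
```

```text
top block (array([424.7,  -1.5]), array([38.4, 55.2]), 59.5) [424.4723836   -2.95652846  30.16714514]
  plane (array([424.8,  -1.7]), array([38.6, 55.3]), 58.8)
top m_tin_a_top_73.npy lid ((559.8550415039062, -311.95404052734375), 39.60893249511719) [ 560.01628892 -311.61941691   79.31374892]
top m_tin_a_top_98.npy lid ((579.760498046875, -64.14603424072266), 38.91752624511719) [580.04801787 -64.34338387  79.2521621 ]
top m_sample_top_44.npy sample (array([ 826.9, -173. ]), array([139.5,  51.2]), 73.4) [ 827.98940651 -141.43128624   30.06529728] [ 3.9714035e-03 -9.9999213e-01  8.2807593e+02 -1.3717751e+02]
top m_sample_top_80.npy sample (array([546.4, 266.6]), array([  9.8, 118.6]), 12.2) [544.51562335 269.27115724  60.78652764] [ 2.1077386e-01 -9.7753483e-01  5.4454407e+02  2.6347061e+02]
top m_rack_top_77.npy rack (array([546. , 268.4]), array([ 60.4, 140.1]), 11.8) [543.65232939 265.12311537  23.88630101]
top m_rack_top_60.npy rack (array([547.9, 256.2]), array([24.2, 86.3]), 25.3) [549.22251797 250.20801264  24.85108992]
scene block (array([430.2,  -1.1]), array([43.9, 53.2]), 51.2) [4.31095823e+02 3.98581620e-01 2.84475462e+01]
  plane (array([438.9,   9.3]), array([64. , 54.2]), 52.4)
scene m_tin_a_scene_67.npy lid ((563.9945678710938, -311.56292724609375), 39.5918083190918) [ 566.03342349 -309.46643239   78.43831807]
scene m_tin_a_scene_57.npy lid ((685.8016357421875, 421.553466796875), 53.30584716796875) [682.91937917 420.73015141  79.94739408]
scene m_tin_a_scene_59.npy lid ((584.7781982421875, -62.893192291259766), 39.538639068603516) [586.84048345 -61.84619517  78.45970979]
scene m_sample_scene_89.npy sample (array([551.2, 267.2]), array([ 11.9, 118.8]), 12.2) [552.20674398 271.51321886  50.5624806 ] [ 2.1433726e-01 -9.7675973e-01  5.5271796e+02  2.7141769e+02]
scene m_rack_scene_87.npy rack (array([550.9, 267.3]), array([ 61.7, 139.8]), 12.4) [562.33204658 278.39129399  22.42581472]
```

View pics/c1.png

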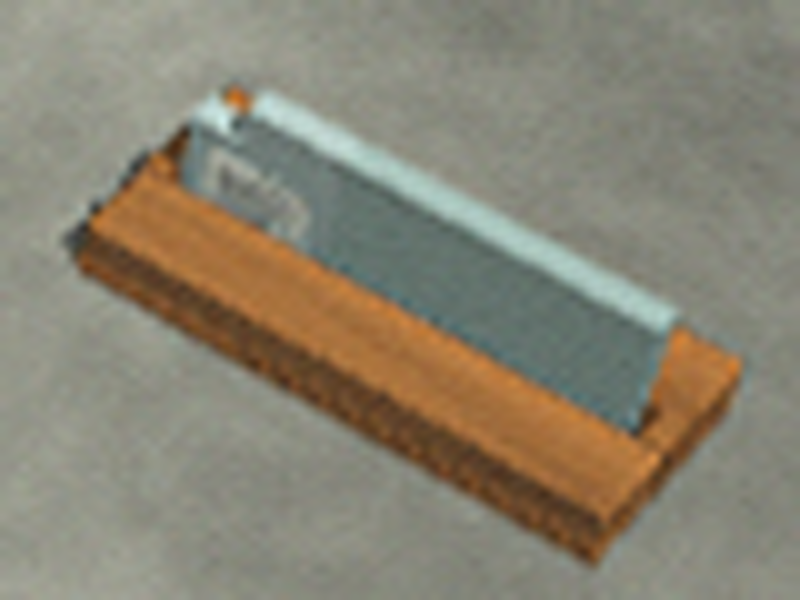

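View pics/c2.png

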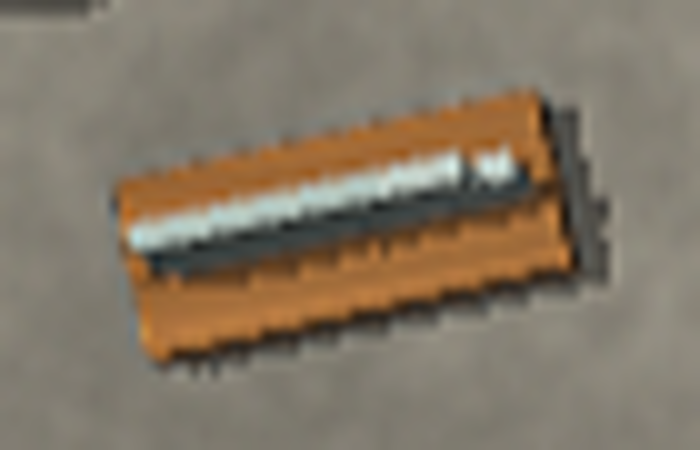

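The frosted (notched) end points toward -y at about (558,208), and the label faces +x, toward the scene camera. Both agree with the sample description. The moves can only spin about the tool's z, so I'll have to find out how the tool can be tilted. First, the block.

```bash
cat >> h.py <<'E'
def go(target, xdir=None, base=None):
    """tool shift/spin units from current measured pose to reach TCP target (tool pointing as now); xdir=world dir for tool x"""
    s=readout.observe(); Rm=R.from_quat(s["ee_rot"]).as_matrix(); p=s["tcp_pos"] if base is None else base
    d=Rm.T@(np.array(target)-p)/50; sp=None
    if xdir is not None:
        v=Rm.T@np.array(xdir,float); a=np.degrees(np.arctan2(v[1],v[0])); sp=[round(((a+90)%180-90)/8,2), round(((a+270)%360-180)/8,2)]
    print("shift",np.round(d,2),"spin (mod180, exact)",sp,"tcp",np.round(s["tcp_pos"],1),"tilt",round(np.degrees(np.arccos(-Rm[2,2])),2),"clk",s["clock"],"q",np.round(s["qpos"],2))
E
python3 - <<'E'
from h import *
print(R.from_quat(readout.observe()['ee_rot']).as_matrix().round(3))
a=np.radians(59.5); go([427,-1.5,110],[np.cos(a),np.sin(a),0])
print([x for x in dir(manip) if x[0]!='_'])
E
```

```text
[[ 0.453 -0.892  0.   ]
 [-0.892 -0.453 -0.   ]
 [ 0.     0.    -1.   ]]
shift [-7.11 -7.6   1.89] spin (mod180, exact) [np.float64(7.18), np.float64(-4.07)] tcp [ 249.  -490.5  204.5] tilt 0.01 clk 1.1 q [ 1.06  0.31  0.01  1.51 -0.    1.32 -0.03]
['MotionError', 'grasp_offset']
```

{"method": "send_rows", "body": {
  "plan": [
    [[-7.11,-7.6,1.0],7.18],
    [[-7.11,-7.6,1.0],7.18],
    [[-7.11,-7.6,1.0],7.18],
    [[-7.11,-7.6,1.0],7.18],
    [[-7.11,-7.6,1.0],7.18],
    [[-7.11,-7.6,1.0],7.18],
    [[-7.11,-7.6,1.0],7.18],
    [[-7.11,-7.6,1.0],7.18],
    [[-7.11,-7.6,1.9],7.18],
    [[-7.11,-7.6,1.9],7.18]
  ],
  "grip": 1,
  "newtons": 40
}}

```text
clock: 2.35
tcp_pos: [426.0, 2.7, 107.9]
ee_rot: [-0.499, 0.867, 0.001, -0.001]
force: [-0.2, -1.8, 0.1]
opening: 1.003
```

```bash
python3 - <<'E'
from h import *
im,d=camera("top"); cv2.imwrite("pics/t1.png",im); a=np.radians(59.5); go([427,-1.5,5],[np.cos(a),np.sin(a),0])
im,d=camera("scene"); cv2.imwrite("pics/s1.png",np.hstack([im[100:260,180:380]]).repeat(3,0).repeat(3,1))
E
```

```text
shift [ 0.07 -0.08  2.04] spin (mod180, exact) [np.float64(0.05), np.float64(-11.2)] tcp [425.8   3.3 107.2] tilt 0.25 clk 2.4 q [ 0.29  0.17 -0.38  1.96  0.07  1.03 -2.21]
```

View pics/s1.png

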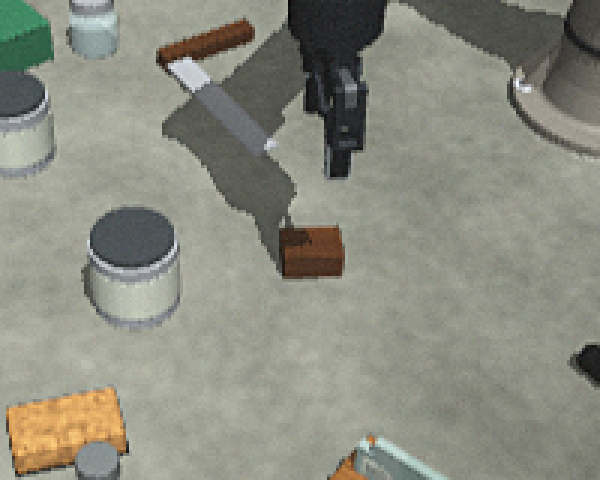

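The gripper is above the block (crop 335,110; block at 312,250) and lined up with it. Descending.

{"method": "send_rows", "body": {
  "plan": [
    [[0,0,1.0],0],
    [[0,0,1.6],0],
    [[0,0,2.08],0],
    [[0,0,2.08],0],
    [[0,0,2.08],0]
  ]
}}

```text
clock: 3.08
tcp_pos: [428.2, -2.2, 6.7]
ee_rot: [-0.495, 0.869, -0.001, 0.001]
force: [-0.5, -0.7, 0.4]
opening: 0.999
```

{"method": "send_rows", "body": {
  "plan": [
    [[0,0,0],0],
    [[0,0,0],0],
    [[0,0,0],0],
    [[0,0,0],0]
  ],
  "grip": 0,
  "newtons": 40
}}

```text
clock: 3.58
tcp_pos: [427.0, -1.4, 5.6]
ee_rot: [-0.496, 0.868, -0.0, 0.0]
force: [0.0, -0.1, 0.9]
opening: 0.143
```

```bash
python3 - <<'E'
from h import *
go([572,-187.6,105],[1,0,0]); s=readout.observe(); print(s['opening'],s['force'])
E
```

```text
shift [ 1.74 -4.39 -1.99] spin (mod180, exact) [np.float64(7.44), np.float64(-3.81)] tcp [427.   -1.4   5.6] tilt 0.01 clk 3.575 q [ 0.26  0.32 -0.35  2.08  0.16  0.77 -2.29]
0.14274460591869245 [ 0.04780355 -0.05163271  0.92420839]
```

```bash
python3 - <<'E'
from h import *
im,d=camera("scene"); cv2.imwrite("pics/s2.png",im[130:250,230:360].repeat(5,0).repeat(5,1)); print(readout.observe()['opening'])
im,d=camera("top"); cv2.imwrite("pics/t2.png",im[170:290,190:320].repeat(5,0).repeat(5,1)); print(readout.observe()['opening'])
E
```

```text
0.0535760740449976
0.0011467900706884017
```

View pics/s2.png

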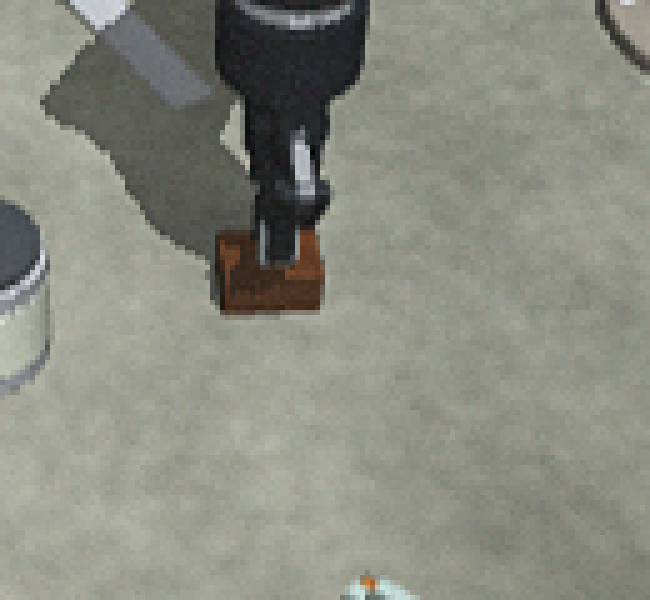

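View pics/t2.png

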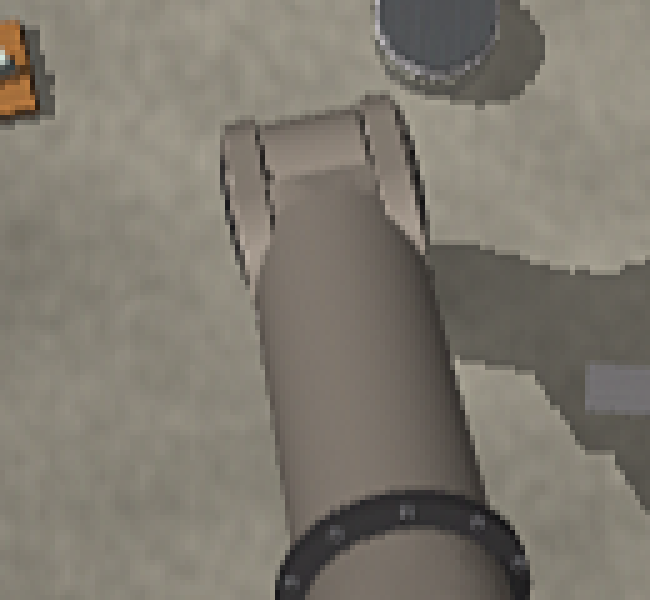

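```bash
python3 - <<'E'
from h import *
print("tcp proj",proj("scene",[427,-1.4,5.6]), proj("scene",[427,-1.4,30]))
im,d=camera("scene")
for u,v in [(285,181),(285,182),(284,178),(288,178),(275,179),(293,179),(285,188),(285,192),(275,185),(293,185)]:
    print(u,v,np.round(unproj("scene",[u,v],d[v,u])[0],1),im[v,u])
E
```

```text
tcp proj [[283.90075774 186.26462276]] [[284.38750695 179.93209168]]
285 181 [434.5   9.2  38.1] [64 66 67]
285 182 [432.    6.9  31.1] [20 33 53]
284 178 [438.5   8.5  51. ] [37 39 35]
288 178 [973.5 568.  758.3] [74 73 63]
275 179 [443.5 -22.2  27.6] [37 51 80]
293 179 [403.1   8.1  27. ] [ 59  88 130]
285 188 [439.3  16.3  19.6] [43 55 82]
285 192 [4.359e+02 1.410e+01 3.000e-01] [68 80 87]
275 185 [461.7  -0.6  31.3] [ 45  67 109]
293 185 [420.9  27.8  29. ] [32 54 94]
```

{"method": "send_rows", "body": {
  "plan": [
    [[0,0,-0.6],0],
    [[0,0,-1.2],0],
    [[0,0,-1.2],0],
    [[0,0,-1.2],0]
  ]
}}

```text
clock: 4.22
tcp_pos: [426.3, -1.5, 64.9]
ee_rot: [-0.496, 0.868, 0.0, -0.001]
force: [-0.3, 0.3, -0.4]
opening: 0.002
```

```bash
python3 - <<'E'
from h import *
im,d=camera("scene"); s=readout.observe(); print(s['tcp_pos'],s['opening'],s['force'])
q=proj("scene",s['tcp_pos'])[0]; print(q)
c=im[100:220,220:350].repeat(6,0).repeat(6,1).copy()[:600,:780]; cv2.circle(c,(int((q[0]-220)*6),int((q[1]-100)*6)),4,(0,0,255),-1)
cv2.imwrite("pics/s3.png",c)
for t in ["block"]:
    for r in models.trace("scene",t)[:2]:
        P=cloud("scene",d,np.array(r["mask"])); print(r["conf"],r["extent"],np.percentile(P,[2,50,98],axis=0).round())
for u in range(276,296,3):
    for v in range(150,184,4):
        if im[v,u].max()<75: print(u,v,np.round(unproj("scene",[u,v],d[v,u])[0]),end=' ')
E
```

```text
[425.80312342  -1.46941765  64.52607299] 0.003594927451271488 [ 0.19036657 -0.39991521 -0.66754764]
[285.41964773 170.42561893]
0.62 [274.4, 178.1, 299.2, 190.9] [[405. -21.   3.]
 [435.   6.  27.]
 [461.  27.  31.]]
276 178 [439. -23.  28.] 279 178 [433. -17.  30.] 282 150 [438.  -7. 137.] 282 154 [436.  -9. 122.] 282 158 [436.  -7. 110.] 285 150 [442.   8. 148.] 285 154 [454.  22. 151.] 285 158 [439.   7. 120.] 285 162 [438.   8. 107.] 288 154 [462.  41. 167.] 288 158 [431.  10. 118.] 288 162 [430.  11. 105.] 291 154 [453.  42. 163.] 294 154 [447.  47. 163.]
```

View pics/s3.png

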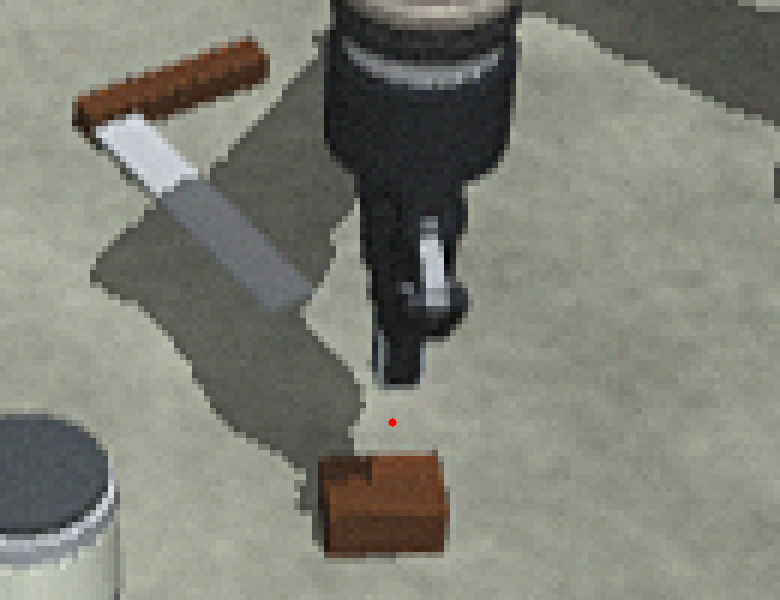

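The closed fingertips show at about pixel (286,164), while the reported TCP projects to (285,170). So the real tips are roughly 25 mm higher than reported. I'll measure that offset properly.

```bash
python3 - <<'E'
from h import *
im,d=camera("scene"); s=readout.observe(); print(s['tcp_pos'])
for v in range(158,168):
    print(v,[(u,np.round(unproj("scene",[u,v],d[v,u])[0]).astype(int).tolist()) for u in (283,285,287,289)])
im,d=camera("top"); P=cloud("top",d,np.ones_like(d,bool)); 
E
```

```text
[425.77048747  -1.4093325   64.40212205]
158 [(283, [440, 0, 116]), (285, [438, 6, 119]), (287, [435, 10, 121]), (289, [432, 15, 122])]
159 [(283, [439, 0, 112]), (285, [438, 7, 117]), (287, [434, 10, 116]), (289, [429, 12, 115])]
160 [(283, [439, 0, 109]), (285, [440, 9, 115]), (287, [432, 8, 111]), (289, [430, 14, 114])]
161 [(283, [438, -1, 105]), (285, [438, 7, 110]), (287, [434, 10, 110]), (289, [430, 13, 110])]
162 [(283, [439, 0, 102]), (285, [438, 7, 106]), (287, [432, 8, 104]), (289, [430, 14, 107])]
163 [(283, [437, -1, 97]), (285, [439, 8, 104]), (287, [432, 9, 101]), (289, [432, 17, 107])]
164 [(283, [437, -1, 94]), (285, [438, 8, 100]), (287, [433, 10, 98]), (289, [427, 12, 97])]
165 [(283, [437, -1, 90]), (285, [433, 3, 91]), (287, [430, 8, 93]), (289, [973, 568, 758])]
166 [(283, [366, -76, -2]), (285, [361, -72, -2]), (287, [361, -64, 3]), (289, [352, -64, -1])]
167 [(283, [369, -72, -1]), (285, [363, -70, -3]), (287, [360, -64, -1]), (289, [356, -60, 0])]
```

{"method": "send_rows", "body": {
  "plan": [
    [[0,0,0],0],
    [[0,0,0],0],
    [[0,0,0],0],
    [[0,0,0],0],
    [[0,0,0],0],
    [[0,0,0],0]
  ],
  "grip": 1
}}

```text
clock: 5.18
tcp_pos: [426.9, -1.4, 65.5]
ee_rot: [-0.496, 0.868, -0.0, 0.0]
force: [-0.5, -0.5, -0.6]
opening: 0.998
```

{"method": "send_rows", "body": {
  "plan": [
    [[0,0,0.8],0],
    [[0,0,1.3],0],
    [[0,0,1.65],0],
    [[0,0,1.65],0],
    [[0,0,1.65],0]
  ]
}}

```text
clock: 5.8
tcp_pos: [427.6, -1.3, -16.4]
ee_rot: [-0.496, 0.868, -0.0, 0.001]
force: [-0.4, -0.6, -0.5]
opening: 1.0
```

{"method": "send_rows", "body": {
  "plan": [
    [[0,0,0],0],
    [[0,0,0],0],
    [[0,0,0],0],
    [[0,0,0],0],
    [[0,0,0],0]
  ],
  "grip": 0,
  "newtons": 40
}}

```text
clock: 6.42
tcp_pos: [427.5, -1.5, -16.2]
ee_rot: [-0.496, 0.868, -0.0, 0.0]
force: [-0.8, -0.5, 5.8]
opening: 0.456
```

```bash
python3 - <<'E'
from h import *
im,d=camera("scene"); s=readout.observe(); print(s['tcp_pos'],s['opening'],s['force'])
cv2.imwrite("pics/s4.png",im[120:220,230:350].repeat(6,0).repeat(6,1))
E
```

```text
[427.46750616  -1.46254929 -16.23647932] 0.46289604262110245 [-0.83703204  0.02762656  6.05587851]
```

View pics/s4.png

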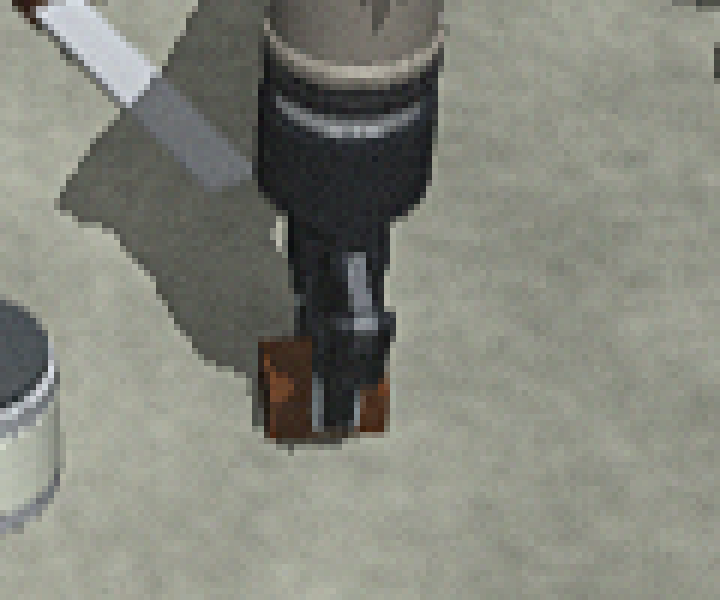

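Opening 0.46 is about 39 mm, so the block is gripped (crop 340,390). Lift it and carry it to the gap.

{"method": "send_rows", "body": {
  "plan": [
    [[0,0,-0.8],0],
    [[0,0,-1.7],0],
    [[0,0,-2.4],0],
    [[0.8,-2,-2.4],0],
    [[1.3,-3.3,-2.4],0],
    [[1.73,-4.39,-2.4],0],
    [[1.73,-4.39,-2.4],0],
    [[1.73,-4.39,-2.4],0],
    [[1.73,-4.39,-2.4],0]
  ]
}}

```text
clock: 7.6
tcp_pos: [571.4, -186.2, 102.2]
ee_rot: [-0.496, 0.868, 0.001, -0.0]
force: [0.2, 0.1, -0.3]
opening: 0.46
```

```bash
python3 - <<'E'
from h import *
go([572,-187.6,-16]); s=readout.observe(); print(s['opening'],s['force'])
im,d=camera("scene"); cv2.imwrite("pics/s5.png",im[80:240,140:320].repeat(4,0).repeat(4,1)[:600])
E
```

```text
shift [ 0.02 -0.03  2.36] spin (mod180, exact) None tcp [ 571.4 -186.2  102.2] tilt 0.14 clk 7.6 q [ 0.47  0.5  -0.27  1.5   0.14  1.15 -1.92]
0.4598221838663439 [ 0.24145989  0.07134928 -0.34205572]
```

View pics/s5.png

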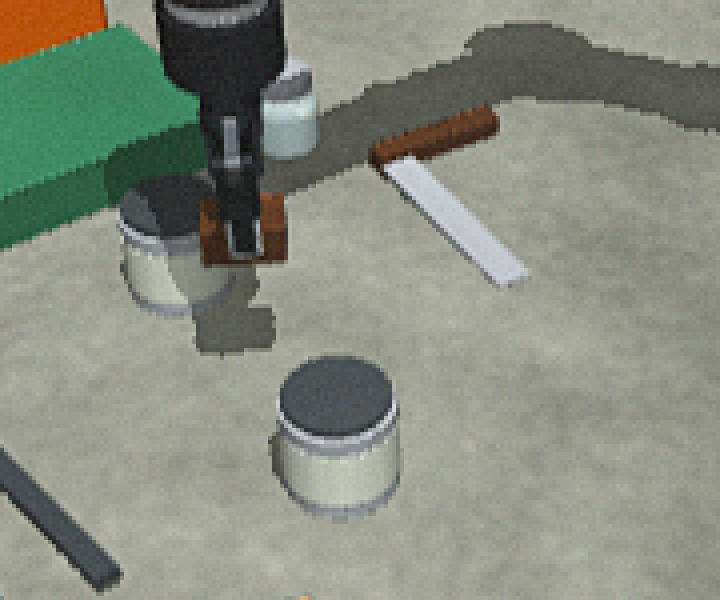

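The block is held level between the tins. Lower it and release.

{"method": "send_rows", "body": {
  "plan": [
    [[0,0,1.0],0],
    [[0,0,1.8],0],
    [[0,0,2.2],0],
    [[0,0,2.36],0],
    [[0,0,2.36],0],
    [[0,0,2.36],0]
  ]
}}

```text
clock: 8.4
tcp_pos: [573.1, -187.2, -13.6]
ee_rot: [-0.496, 0.868, -0.001, 0.001]
force: [-0.4, -0.2, -0.6]
opening: 0.463
```

{"method": "send_rows", "body": {
  "plan": [
    [[0,0,0],0],
    [[0,0,0],0],
    [[0,0,0],0],
    [[0,0,0],0]
  ],
  "grip": 1
}}

```text
clock: 8.9
tcp_pos: [572.1, -187.4, -14.9]
ee_rot: [-0.496, 0.868, -0.0, 0.0]
force: [0.4, 0.0, 0.1]
opening: 0.998
```

{"method": "send_rows", "body": {
  "plan": [
    [[0,0,-1],0],
    [[0,0,-2],0],
    [[0,0,-3],0],
    [[0,0,-4],0],
    [[0,0,-4],0]
  ]
}}

```text
clock: 9.52
tcp_pos: [575.6, -188.0, 190.6]
ee_rot: [-0.496, 0.868, -0.004, 0.004]
force: [-0.4, -0.2, -0.7]
opening: 1.0
```

```bash
python3 - <<'E'
from h import *
go([572,-187.6,200]); s=readout.observe(); print(s['opening'],s['force'])
im,d=camera("scene"); cv2.imwrite("pics/s6.png",im[80:240,140:320].repeat(4,0).repeat(4,1)[:600])
for t in ("block","tin_a"):
    for r in models.trace("scene",t)[:2]:
        m=np.array(r["mask"]); P=cloud("scene",d,m); z=30 if t=="block" else 80; T=P[abs(P[:,2]-z)<6]
        print(t,r["conf"],cv2.minAreaRect(T[:,:2].astype(np.float32)) if t=="block" else cv2.minEnclosingCircle(T[:,:2].astype(np.float32)), P[:,2].min())
E
```

```text
shift [ 0.03  0.06 -0.19] spin (mod180, exact) None tcp [ 575.6 -188.   190.6] tilt 0.65 clk 9.525 q [ 0.48  0.44 -0.28  1.38  0.12  1.33 -1.91]
0.9998411766554268 [-0.38340784 -0.17416396 -0.67551199]
block 0.71 ((575.1577758789062, -185.8392791748047), (42.79010009765625, 55.1817741394043), 55.2636833190918) 0.6227452821735516
block 0.36 ((573.69873046875, -289.4755554199219), (33.26497268676758, 77.85563659667969), 68.89934539794922) -3.1469314151166903
tin_a 0.61 ((585.1099243164062, -65.0451889038086), 38.281829833984375) -1.2336034869969696
tin_a 0.56 ((563.2295532226562, -312.6462707519531), 38.35250473022461) -3.1469314151166903
```

View pics/s6.png

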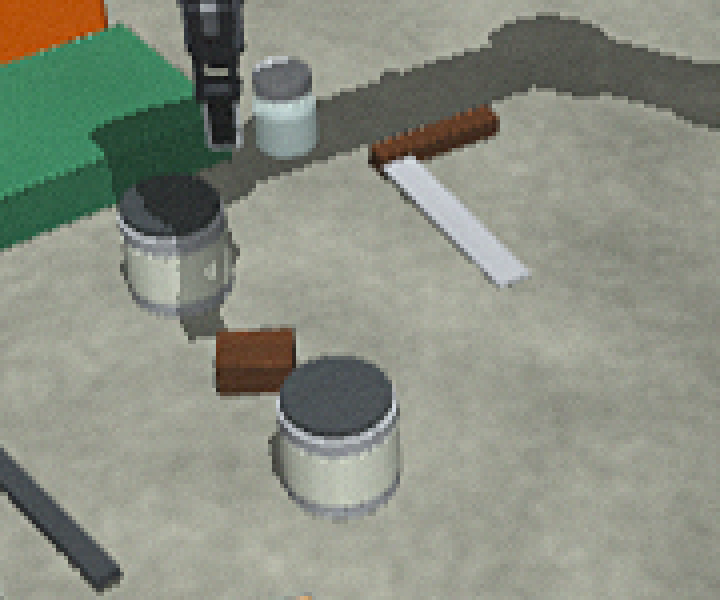

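The block sits flat between the tins: scene fit (575,-186), tin midpoint (574,-188). Next test, with an empty gripper: find out whether pushing against the reach limit tilts the tool.

{"method": "send_rows", "body": {
  "plan": [
    [[0,0,-1.2],0],
    [[0,0,-2.4],0],
    [[0,0,-3.6],0],
    [[0,0,-4.8],0],
    [[0,0,-6],0],
    [[0,0,-7.2],0],
    [[0,0,-8.4],0],
    [[0,0,-9.6],0]
  ]
}}

```text
clock: 10.68
tcp_pos: [541.3, -175.2, 533.9]
ee_rot: [-0.492, 0.868, -0.042, 0.05]
force: [1.4, 0.8, -1.3]
opening: 1.0
```

```bash
python3 - <<'E'
from h import *
go([572,-187.6,200])
print(R.from_quat(readout.observe()['ee_rot']).as_matrix().round(3))
E
```

```text
shift [0.21 0.17 6.71] spin (mod180, exact) None tcp [ 541.3 -175.2  533.9] tilt 7.51 clk 10.675 q [ 0.08  0.37  0.45  0.63 -0.23  2.03 -1.73]
[[-0.51  -0.851  0.129]
 [-0.859  0.511 -0.023]
 [-0.046 -0.122 -0.991]]
```

{"method": "send_rows", "body": {
  "plan": [
    [[0,0,0],0],
    [[0,0,0],0],
    [[0,0,0],0]
  ]
}}

```text
clock: 11.05
tcp_pos: [540.5, -176.6, 535.8]
ee_rot: [-0.491, 0.868, -0.044, 0.05]
force: [0.2, -0.5, -0.3]
opening: 1.0
```

{"method": "send_rows", "body": {
  "plan": [
    [[0,0,1],0],
    [[0,0,2],0],
    [[0,0,3],0],
    [[0,0,3],0]
  ]
}}

```text
clock: 11.55
tcp_pos: [556.7, -179.0, 381.2]
ee_rot: [-0.491, 0.869, -0.039, 0.046]
force: [-0.4, 0.4, 0.9]
opening: 0.998
```

```bash
python3 - <<'E'
from h import *
go([572,-187.6,200])
print(R.from_quat(readout.observe()['ee_rot']).as_matrix().round(3))
E
```

```text
shift [0.14 0.06 3.64] spin (mod180, exact) None tcp [ 556.7 -179.   381.2] tilt 6.91 clk 11.55 q [-0.02  0.28  0.44  1.16 -0.14  1.61 -1.73]
[[-0.513 -0.85   0.118]
 [-0.857  0.514 -0.023]
 [-0.041 -0.113 -0.993]]
```

The tilt stays with the commanded pose, so pushing against the limits ratchets it. That is how I'll get the 45° once the plate is held. The current 7° outward tilt has to come out first, and the inner reach limit should do it.

```bash
python3 - <<'E'
from h import *
go([350,-100,250]);go([250,-75,250])
E
```

```text
shift [0.87 4.62 2.08] spin (mod180, exact) None tcp [ 556.7 -179.   381.2] tilt 6.91 clk 11.55 q [-0.02  0.28  0.44  1.16 -0.14  1.61 -1.73]
shift [1.47 6.58 1.83] spin (mod180, exact) None tcp [ 556.7 -179.   381.2] tilt 6.91 clk 11.55 q [-0.02  0.28  0.44  1.16 -0.14  1.61 -1.73]
```

{"method": "send_rows", "body": {
  "plan": [
    [[0.87,4.62,2.08],0],
    [[0.87,4.62,2.08],0],
    [[0.87,4.62,2.08],0],
    [[0.87,4.62,2.08],0],
    [[1.47,6.58,1.83],0],
    [[1.47,6.58,1.83],0],
    [[1.47,6.58,1.83],0]
  ]
}}

```text
clock: 12.42
tcp_pos: [306.9, -87.8, 242.9]
ee_rot: [-0.494, 0.868, -0.035, 0.036]
force: [-0.7, 0.1, 1.8]
opening: 1.001
```

```bash
python3 - <<'E'
from h import *
go([250,-75,250])
print(R.from_quat(readout.observe()['ee_rot']).as_matrix().round(3))
E
```

```text
shift [ 0.35  1.09 -0.26] spin (mod180, exact) None tcp [306.9 -87.8 242.9] tilt 5.77 clk 12.425 q [ 0.57 -0.28 -0.26  2.02 -0.08  1.3  -1.77]
[[-0.509 -0.855  0.098]
 [-0.86   0.509 -0.024]
 [-0.029 -0.096 -0.995]]
```

{"method": "send_rows", "body": {
  "plan": [
    [[0.6,2.0,-0.3],0],
    [[0.6,2.0,-0.3],0],
    [[0.6,2.0,-0.3],0]
  ]
}}

```text
clock: 12.8
tcp_pos: [243.9, -50.9, 201.5]
ee_rot: [-0.512, 0.857, 0.053, 0.03]
force: [-0.5, -2.3, 1.0]
opening: 1.001
```

```bash
python3 - <<'E'
from h import *
go([250,-75,250])
print(R.from_quat(readout.observe()['ee_rot']).as_matrix().round(3))
E
```

```text
shift [ 0.26 -0.28 -1.02] spin (mod180, exact) None tcp [243.9 -50.9 201.5] tilt 6.97 clk 12.8 q [ 0.41 -0.3  -0.07  2.14 -0.14  1.35 -1.69]
[[-0.474 -0.88  -0.003]
 [-0.874  0.47   0.121]
 [-0.105  0.06  -0.993]]
```

The x tilt is out, leaving a 7° lean toward +y. That lies almost in the plane of the plate, so it doesn't hurt the grasp and I'll account for it. Now over to the sample.

```bash
sed -i 's/((a+270)%360-180)/((a+180)%360-180)/' h.py; python3 - <<'E'
from h import *
go([546.5,284+12,106],[0.977,0.211,0])
E
```

```text
shift [-8.73 -2.18  2.72] spin (mod180, exact) [np.float64(6.2), np.float64(-16.3)] tcp [243.9 -50.9 201.5] tilt 6.97 clk 12.8 q [ 0.41 -0.3  -0.07  2.14 -0.14  1.35 -1.69]
```

{"method": "send_rows", "body": {
  "plan": [
    [[-1,-0.3,0],-1.3],
    [[-2,-0.6,0],-2.6],
    [[-3,-0.9,0],-3.9],
    [[-4,-1.2,0],-5.2],
    [[-5,-1.5,0],-6.5],
    [[-6,-1.75,0],-7.8],
    [[-7,-2.05,0.5],-9.1],
    [[-8.31,-2.41,0.8],-10.4],
    [[-8.31,-2.41,1.2],-11.7],
    [[-8.31,-2.41,1.4],-13]
  ],
  "grip": 0.5,
  "newtons": 70
}}

```text
clock: 14.05
tcp_pos: [557.9, 242.5, 170.9]
ee_rot: [0.987, -0.142, -0.008, -0.069]
force: [0.0, -0.2, 0.5]
opening: 0.499
```

```bash
python3 - <<'E'
from h import *
go([546.5,272,106],[0.977,0.211,0])
print(R.from_quat(readout.observe()['ee_rot']).as_matrix().round(3))
E
```

```text
shift [-0.34 -0.32  1.37] spin (mod180, exact) [np.float64(-3.55), np.float64(-3.55)] tcp [557.9 242.5 170.9] tilt 7.98 clk 14.05 q [-0.04  0.45 -0.46  1.45  0.07  1.22 -0.76]
[[ 0.96  -0.282  0.003]
 [-0.279 -0.95   0.139]
 [-0.036 -0.134 -0.99 ]]
```

{"method": "send_rows", "body": {
  "plan": [
    [[-0.2,-0.2,0.6],-1.3],
    [[-0.34,-0.32,1.0],-2.5],
    [[-0.34,-0.32,1.0],-3.5],
    [[-0.34,-0.32,1.0],-3.5],
    [[-0.34,-0.32,1.0],-3.5]
  ]
}}

```text
clock: 14.68
tcp_pos: [545.4, 267.5, 124.4]
ee_rot: [0.993, 0.096, 0.009, -0.068]
force: [-0.0, -0.6, -0.3]
opening: 0.502
```

```bash
python3 - <<'E'
from h import *
go([546.5,272,106],[0.977,0.211,0])
Rm=R.from_quat(readout.observe()['ee_rot']).as_matrix();print(Rm.round(3))
# final tcp: grasp pt (546.5,278.7,50)+45*z
print(np.array([546.5,278.7,50])+45*Rm[:,2]); go(np.array([546.5,278.7,50])+45*Rm[:,2],[0.977,0.211,0])
im,d=camera("scene"); cv2.imwrite("pics/s7.png",im[140:300,240:400].repeat(4,0).repeat(4,1)[:600])
E
```

```text
shift [ 0.03 -0.03  0.38] spin (mod180, exact) [np.float64(-0.12), np.float64(-0.12)] tcp [545.4 267.5 124.4] tilt 7.89 clk 14.675 q [-0.02  0.5  -0.56  1.52  0.15  1.12 -0.38]
[[ 0.981  0.192  0.004]
 [ 0.19  -0.972  0.137]
 [ 0.03  -0.134 -0.991]]
[546.67266725 284.87269592   5.42570235]
shift [ 0.02 -0.01  2.4 ] spin (mod180, exact) [np.float64(-0.12), np.float64(-0.12)] tcp [545.4 267.5 124.4] tilt 7.89 clk 14.675 q [-0.02  0.5  -0.56  1.52  0.15  1.12 -0.38]
```

View pics/s7.png

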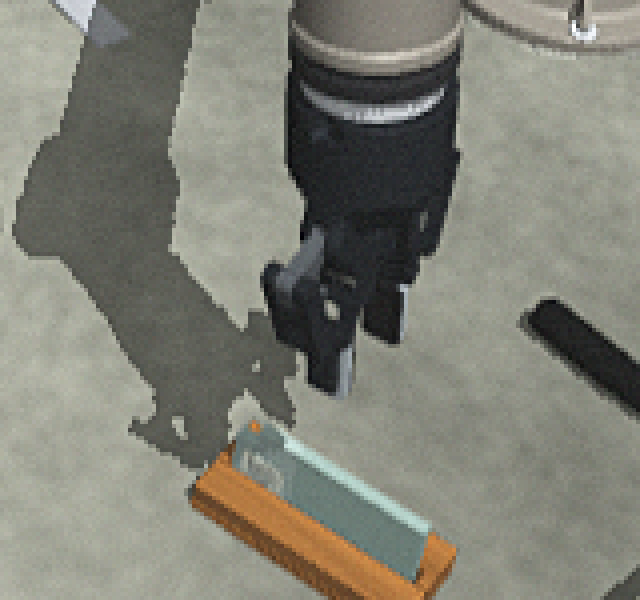

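The fingers straddle the plate line over its clear part (fingertips at crop (330,390) and (385,335)). Descending.

{"method": "send_rows", "body": {
  "plan": [
    [[0.02,0,0.8],-0.1],
    [[0.02,0,1.5],-0.1],
    [[0.02,0,2.0],-0.1],
    [[0.02,0,2.35],-0.1],
    [[0.02,0,2.35],-0.1],
    [[0.02,0,2.35],-0.1]
  ]
}}

```text
clock: 15.48
tcp_pos: [545.1, 283.8, 7.3]
ee_rot: [0.992, 0.105, 0.008, -0.068]
force: [0.8, 0.0, -0.4]
opening: 0.499
```

```bash
python3 - <<'E'
from h import *
s=readout.observe(); print(s['force'],s['opening'])
Rm=R.from_quat(s['ee_rot']).as_matrix(); go(np.array([546.5,278.7,50])+45*Rm[:,2],[0.977,0.211,0])
im,d=camera("scene"); cv2.imwrite("pics/s8.png",im[190:310,260:380].repeat(5,0).repeat(5,1)[:600])
E
```

```text
[ 0.7704583   0.03060737 -0.4026555 ] 0.49901411272731544
shift [ 0.03 -0.01  0.04] spin (mod180, exact) [np.float64(-0.0), np.float64(-0.0)] tcp [545.1 283.8   7.3] tilt 7.83 clk 15.475 q [-0.08  0.64 -0.51  1.63  0.23  0.89 -0.42]
```

View pics/s8.png

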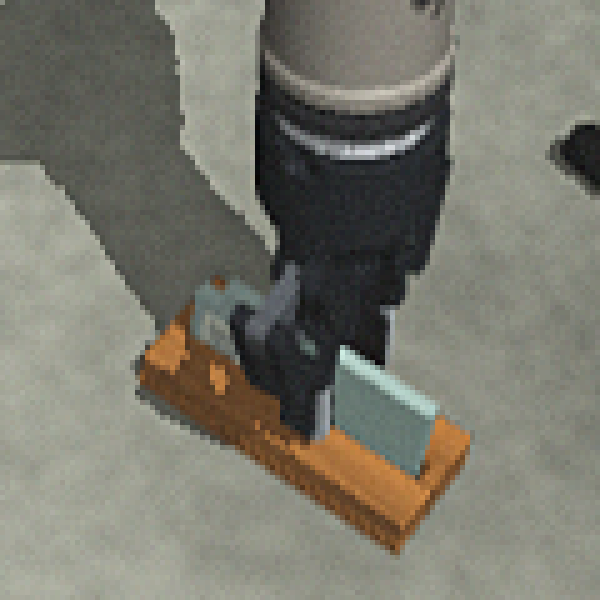

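{"method": "send_rows", "body": {
  "plan": [
    [[0,0,0],0],
    [[0,0,0],0],
    [[0,0,0],0],
    [[0,0,0],0],
    [[0,0,0],0]
  ],
  "grip": 0,
  "newtons": 70
}}

```text
clock: 16.15
tcp_pos: [544.7, 283.5, 6.9]
ee_rot: [0.992, 0.105, 0.008, -0.068]
force: [0.5, -1.6, 6.1]
opening: 0.084
```

```bash
python3 - <<'E'
from h import *
s=readout.observe(); print(s['force'],s['moment'],s['opening'],s['tcp_pos'])
Rm=R.from_quat(s['ee_rot']).as_matrix(); print(Rm.round(3).tolist()); np.save("Rgrasp.npy",Rm); np.save("pgrasp.npy",s['tcp_pos'])
im,d=camera("scene"); cv2.imwrite("pics/s9.png",im[190:310,260:380].repeat(5,0).repeat(5,1)[:600])
go(s['tcp_pos']+np.array([0,0,50]))
E
```

```text
[ 0.48733113 -1.55253372  6.0971673 ] [-0.24569709  0.06621982 -0.01321108] 0.08352398380024936 [544.72075716 283.52738546   6.88095778]
[[0.978, 0.209, 0.002], [0.207, -0.969, 0.136], [0.03, -0.132, -0.991]]
shift [ 0.03 -0.13 -0.99] spin (mod180, exact) None tcp [544.7 283.5   6.9] tilt 7.8 clk 16.2 q [-0.08  0.64 -0.51  1.63  0.23  0.89 -0.42]
```

View pics/s9.png

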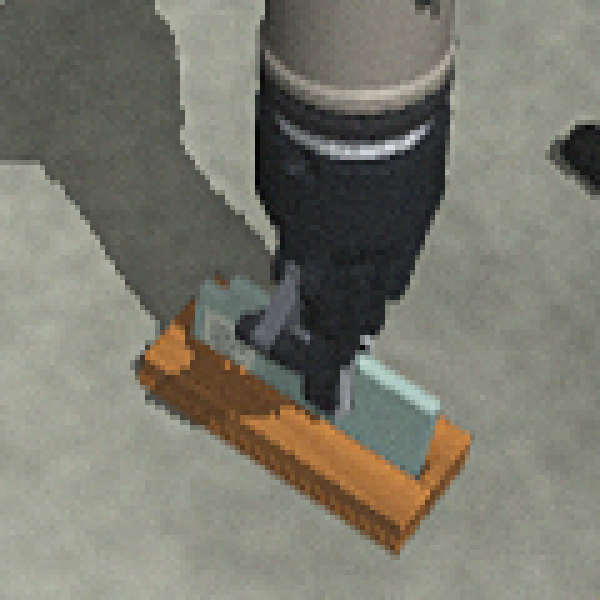

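The plate is gripped on its clear part (opening 7 mm; fingers at crop (335,380), label well to the left). Lifting straight up.

{"method": "send_rows", "body": {
  "plan": [
    [[0.01,-0.06,-0.45],0],
    [[0.03,-0.13,-0.99],0],
    [[0.06,-0.26,-1.98],0],
    [[0.09,-0.39,-2.97],0],
    [[0.12,-0.52,-3.96],0],
    [[0.12,-0.52,-3.96],0]
  ]
}}

```text
clock: 16.95
tcp_pos: [546.4, 285.0, 210.3]
ee_rot: [0.992, 0.105, 0.011, -0.069]
force: [-0.6, 0.4, -1.4]
opening: 0.081
```

```bash
python3 - <<'E'
from h import *
s=readout.observe(); print(s['force'],s['moment'],s['opening'],s['tcp_pos'])
im,d=camera("scene"); cv2.imwrite("pics/s10.png",im[130:310,240:390].repeat(4,0).repeat(4,1)[:600])
go([550,-170,500],[0.95,-.31,0])
E
```

```text
[-0.5602434   0.40932479 -1.44478498] [-0.16841936  0.0369889   0.00752708] 0.08115506240229182 [546.40690602 284.99641106 210.26814283]
shift [-1.6   8.03 -7.04] spin (mod180, exact) [np.float64(3.75), np.float64(3.75)] tcp [544.8 283.6 207. ] tilt 7.83 clk 17.0 q [-0.04  0.45 -0.58  1.38  0.13  1.3  -0.38]
```

View pics/s10.png

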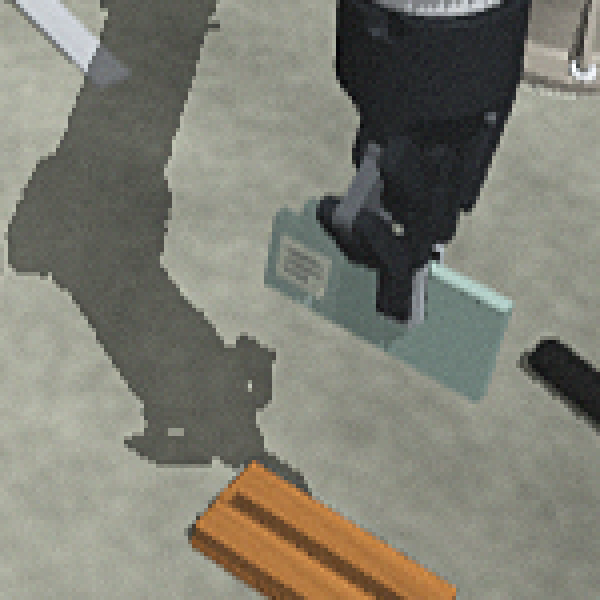

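The plate lifted cleanly, notch at upper left (crop 280,210), label facing the camera, and the grip clear of the frosted third. Carry it high toward the block's azimuth.

{"method": "send_rows", "body": {
  "plan": [
    [[-0.2,0.9,-0.8],0.5],
    [[-0.4,1.8,-1.6],1],
    [[-0.6,2.7,-2.4],1.5],
    [[-0.8,3.6,-3.2],2],
    [[-0.95,4.6,-4.0],2.5],
    [[-1.1,5.5,-4.8],3],
    [[-1.25,6.4,-5.5],3.75],
    [[-1.4,7.2,-6.2],3.75],
    [[-1.5,7.8,-6.7],3.75],
    [[-1.6,8.03,-7.04],3.75]
  ]
}}

```text
clock: 18.25
tcp_pos: [541.2, -167.5, 471.6]
ee_rot: [0.985, -0.159, 0.002, -0.065]
force: [0.2, 0.6, -0.6]
opening: 0.079
```

```bash
python3 - <<'E'
from h import *
s=readout.observe(); print(s['opening'])
Rm=R.from_quat(s['ee_rot']).as_matrix(); print(Rm.round(3).tolist())
go(s['tcp_pos']+np.array([0,0,150]));go(s['tcp_pos']+150*np.array([.7*.95,-.31*.7,.7]))
E
```

```text
0.07883103498723465
[[0.949, -0.313, 0.025], [-0.314, -0.941, 0.127], [-0.017, -0.129, -0.992]]
shift [-0.05 -0.39 -2.97] spin (mod180, exact) None tcp [ 541.2 -167.5  471.6] tilt 7.46 clk 18.25 q [ 0.45  0.44 -0.2   0.69 -0.05  2.03 -0.07]
shift [ 2.06 -0.28 -2.12] spin (mod180, exact) None tcp [ 541.2 -167.5  471.6] tilt 7.46 clk 18.25 q [ 0.45  0.44 -0.2   0.69 -0.05  2.03 -0.07]
```

{"method": "send_rows", "body": {
  "plan": [
    [[0,-0.2,-1.2],0],
    [[0,-0.3,-2.4],0],
    [[0,-0.4,-3.6],0]
  ]
}}

```text
clock: 18.62
tcp_pos: [519.0, -153.8, 538.4]
ee_rot: [0.983, -0.16, 0.065, -0.07]
force: [1.6, 0.0, -2.8]
opening: 0.083
```

```bash
python3 - <<'E'
from h import *
s=readout.observe(); print(s['opening'])
Rm=R.from_quat(s['ee_rot']).as_matrix(); print(Rm.round(3).tolist())
go(s['tcp_pos']+np.array([0,0,150]));go(s['tcp_pos']+150*np.array([.7*.95,-.31*.7,.7]))
E
```

```text
0.08342335018984193
[[0.941, -0.305, 0.15], [-0.323, -0.939, 0.116], [0.105, -0.158, -0.982]]
shift [ 0.32 -0.47 -2.95] spin (mod180, exact) None tcp [ 519.  -153.8  538.4] tilt 10.93 clk 18.625 q [ 0.67  0.36 -0.6   0.67  0.08  2.03 -0.17]
shift [ 2.31 -0.33 -1.84] spin (mod180, exact) None tcp [ 519.  -153.8  538.4] tilt 10.93 clk 18.625 q [ 0.67  0.36 -0.6   0.67  0.08  2.03 -0.17]
```

{"method": "send_rows", "body": {
  "plan": [
    [[0.3,-0.4,-2.4],0],
    [[0.4,-0.5,-3.6],0],
    [[0.4,-0.6,-4],0]
  ]
}}

```text
clock: 19.0
tcp_pos: [499.8, -137.1, 579.7]
ee_rot: [0.979, -0.162, 0.101, -0.069]
force: [-0.1, 0.1, -2.2]
opening: 0.08
```

```bash
python3 - <<'E'
from h import *
s=readout.observe(); print(s['opening'])
Rm=R.from_quat(s['ee_rot']).as_matrix(); print(Rm.round(3).tolist())
go(s['tcp_pos']+np.array([0,0,150]));go(s['tcp_pos']+150*np.array([.7*.95,-.31*.7,.7]))
E
```

```text
0.07980046387428086
[[0.927, -0.303, 0.219], [-0.331, -0.938, 0.102], [0.175, -0.167, -0.97]]
shift [ 0.52 -0.5  -2.91] spin (mod180, exact) None tcp [ 499.8 -137.1  579.7] tilt 14.01 clk 19.0 q [ 0.59  0.27 -0.4   0.67 -0.05  2.03 -0.14]
shift [ 2.43 -0.35 -1.67] spin (mod180, exact) None tcp [ 499.8 -137.1  579.7] tilt 14.01 clk 19.0 q [ 0.59  0.27 -0.4   0.67 -0.05  2.03 -0.14]
```

{"method": "send_rows", "body": {
  "plan": [
    [[1.4,-0.4,-2.0],0],
    [[2.4,-0.5,-3.0],0],
    [[3,-0.6,-4],0],
    [[3,-0.6,-4],0]
  ]
}}

```text
clock: 19.5
tcp_pos: [543.2, -141.0, 598.9]
ee_rot: [0.975, -0.164, 0.135, -0.069]
force: [0.7, 0.1, -0.6]
opening: 0.084
```

```bash
python3 - <<'E'
from h import *
s=readout.observe(); print(s['opening'])
Rm=R.from_quat(s['ee_rot']).as_matrix(); print(Rm.round(3).tolist())
go(s['tcp_pos']+np.array([0,0,150]));go(s['tcp_pos']+150*np.array([.7*.95,-.31*.7,.7]))
E
```

```text
0.08444386372191283
[[0.91, -0.301, 0.285], [-0.338, -0.937, 0.09], [0.24, -0.178, -0.954]]
shift [ 0.72 -0.53 -2.86] spin (mod180, exact) None tcp [ 543.2 -141.   598.9] tilt 17.4 clk 19.5 q [ 0.47  0.33 -0.27  0.52 -0.07  2.03 -0.15]
shift [ 2.54 -0.36 -1.49] spin (mod180, exact) None tcp [ 543.2 -141.   598.9] tilt 17.4 clk 19.5 q [ 0.47  0.33 -0.27  0.52 -0.07  2.03 -0.15]
```

{"method": "send_rows", "body": {
  "plan": [
    [[4,-1,-8],0],
    [[4,-1,-8],0],
    [[4,-1,-8],0],
    [[4,-1,-8],0],
    [[4,-1,-8],0]
  ]
}}

```text
clock: 20.12
tcp_pos: [539.7, -136.1, 633.4]
ee_rot: [0.969, -0.166, 0.171, -0.068]
force: [-0.4, -0.8, -2.1]
opening: 0.079
```

```bash
python3 - <<'E'
from h import *
s=readout.observe(); print(s['opening'])
Rm=R.from_quat(s['ee_rot']).as_matrix(); print(Rm.round(3).tolist())
go(s['tcp_pos']+np.array([0,0,150]));go(s['tcp_pos']+150*np.array([.7*.95,-.31*.7,.7]))
E
```

```text
0.07934211283210986
[[0.887, -0.298, 0.353], [-0.345, -0.936, 0.076], [0.308, -0.189, -0.933]]
shift [ 0.92 -0.57 -2.8 ] spin (mod180, exact) None tcp [ 539.7 -136.1  633.4] tilt 21.17 clk 20.125 q [ 0.47  0.31 -0.28  0.47 -0.07  2.03 -0.16]
shift [ 2.64 -0.38 -1.3 ] spin (mod180, exact) None tcp [ 539.7 -136.1  633.4] tilt 21.17 clk 20.125 q [ 0.47  0.31 -0.28  0.47 -0.07  2.03 -0.16]
```

{"method": "send_rows", "body": {
  "plan": [
    [[3,-0.8,-5],0],
    [[3,-0.8,-5],0]
  ]
}}

```text
clock: 20.38
tcp_pos: [542.4, -134.6, 662.0]
ee_rot: [0.963, -0.167, 0.203, -0.068]
force: [0.2, 0.3, -1.0]
opening: 0.081
```

{"method": "send_rows", "body": {
  "plan": [
    [[3,-0.8,-5],0],
    [[3,-0.8,-5],0]
  ]
}}

```text
clock: 20.62
tcp_pos: [538.6, -132.6, 690.2]
ee_rot: [0.956, -0.168, 0.233, -0.068]
force: [-0.7, 0.6, -1.5]
opening: 0.08
```

```bash
python3 - <<'E'
from h import *
s=readout.observe(); print(s['opening'])
Rm=R.from_quat(s['ee_rot']).as_matrix(); print(Rm.round(3).tolist())
go(s['tcp_pos']+np.array([0,0,150]));go(s['tcp_pos']+150*np.array([.7*.95,-.31*.7,.7]))
E
```

```text
0.07996767729034016
[[0.836, -0.289, 0.467], [-0.352, -0.934, 0.052], [0.421, -0.209, -0.883]]
shift [ 1.26 -0.63 -2.65] spin (mod180, exact) None tcp [ 538.6 -132.6  690.2] tilt 28.05 clk 20.625 q [ 0.46  0.29 -0.26  0.36 -0.09  2.03 -0.18]
shift [ 2.78 -0.41 -0.96] spin (mod180, exact) None tcp [ 538.6 -132.6  690.2] tilt 28.05 clk 20.625 q [ 0.46  0.29 -0.26  0.36 -0.09  2.03 -0.18]
```

Each two-row call adds about 3.5°. Continuing.

{"method": "send_rows", "body": {
  "plan": [
    [[4,-1,-4.5],0],
    [[4,-1,-4.5],0]
  ]
}}

```text
clock: 20.88
tcp_pos: [547.2, -132.1, 713.9]
ee_rot: [0.948, -0.169, 0.262, -0.069]
force: [-0.4, 0.2, -1.7]
opening: 0.084
```

{"method": "send_rows", "body": {
  "plan": [
    [[4,-1,-4.2],0],
    [[4,-1,-4.2],0]
  ]
}}

```text
clock: 21.12
tcp_pos: [551.2, -131.3, 737.5]
ee_rot: [0.94, -0.169, 0.29, -0.069]
force: [0.8, -0.0, -0.7]
opening: 0.079
```

{"method": "send_rows", "body": {
  "plan": [
    [[4,-1,-4],0],
    [[4,-1,-4],0]
  ]
}}

```text
clock: 21.38
tcp_pos: [550.0, -130.1, 761.7]
ee_rot: [0.931, -0.169, 0.317, -0.069]
force: [-0.4, -0.1, -1.0]
opening: 0.084
```

```bash
python3 - <<'E'
from h import *
s=readout.observe(); print(s['opening'])
Rm=R.from_quat(s['ee_rot']).as_matrix(); print(Rm.round(3).tolist())
go(s['tcp_pos']+np.array([0,0,150]));go(s['tcp_pos']+150*np.array([.7*.95,-.31*.7,.7]))
E
```

```text
0.08432651403832835
[[0.742, -0.271, 0.613], [-0.359, -0.933, 0.022], [0.566, -0.237, -0.789]]
shift [ 1.7  -0.71 -2.37] spin (mod180, exact) None tcp [ 550.  -130.1  761.7] tilt 37.86 clk 21.375 q [ 0.38  0.32 -0.07  0.15 -0.22  2.03 -0.2 ]
shift [ 2.9  -0.43 -0.45] spin (mod180, exact) None tcp [ 550.  -130.1  761.7] tilt 37.86 clk 21.375 q [ 0.38  0.32 -0.07  0.15 -0.22  2.03 -0.2 ]
```

```bash
cat >> h.py <<'E'
xs=np.array([.211,-.977,0]); xs/=np.linalg.norm(xs); ys=np.array([-xs[1],xs[0],0])
def plate(final=None):
    s=readout.observe(); Rg=np.load("Rgrasp.npy"); Rst=Rg.T@np.c_[xs,ys,[0,0,1]]
    Rt=R.from_quat(s["ee_rot"]).as_matrix(); Rs=Rt@Rst
    print("plate now: x",Rs[:,0].round(3),"y",Rs[:,1].round(3),"tilt",round(90-np.degrees(np.arcsin(Rs[2,1])),1))
    best=None
    for k in np.arange(-90,90,.1):
        A=Rt@R.from_euler('z',k,degrees=True).as_matrix()@Rst
        if A[2,1]>0 and (best is None or abs(A[2,0])<best[0]): best=(abs(A[2,0]),k,A)
    A=best[2]; print("level: spin deg",round(best[1],1),"units",round(best[1]/8,2),"normal elev",round(np.degrees(np.arcsin(A[2,1])),1),"x",A[:,0].round(3),"y",A[:,1].round(3))
    return Rt,Rs,best
E
python3 - <<'E'
from h import *
plate()
E
```

```text
plate now: x [-0.347 -0.929 -0.128] y [ 0.76  -0.358  0.542] tilt 57.2
level: spin deg -12.6 units -1.58 normal elev 35.5 x [-0.18  -0.984  0.   ] y [ 0.801 -0.146  0.58 ]
```

{"method": "send_rows", "body": {
  "plan": [
    [[2,-0.9,-3],0],
    [[2,-0.9,-3],0]
  ]
}}

```text
clock: 21.62
tcp_pos: [526.9, -116.9, 793.7]
ee_rot: [0.921, -0.169, 0.345, -0.07]
force: [-0.5, -0.1, -0.6]
opening: 0.08
```

```bash
python3 - <<'E'
from h import *
plate(); s=readout.observe(); go(s['tcp_pos']+np.array([0,0,150])); go(s['tcp_pos']-150*np.array([.97,-.23,0]))
E
```

```text
plate now: x [-0.345 -0.928 -0.142] y [ 0.725 -0.359  0.588] tilt 54.0
level: spin deg -12.9 units -1.61 normal elev 38.9 x [-0.182 -0.983  0.   ] y [ 0.766 -0.142  0.627]
shift [ 1.83 -0.74 -2.26] spin (mod180, exact) None tcp [ 526.9 -116.9  793.7] tilt 41.2 clk 21.625 q [ 0.38  0.27 -0.05  0.14 -0.24  2.03 -0.22]
shift [-2.3   0.12 -1.91] spin (mod180, exact) None tcp [ 526.9 -116.9  793.7] tilt 41.2 clk 21.625 q [ 0.38  0.27 -0.05  0.14 -0.24  2.03 -0.22]
```

{"method": "send_rows", "body": {
  "plan": [
    [[1.9,-0.9,-3],0],
    [[1.9,-0.9,-3],0]
  ]
}}

```text
clock: 21.88
tcp_pos: [501.1, -105.9, 822.9]
ee_rot: [0.91, -0.171, 0.371, -0.07]
force: [-0.4, -0.6, -2.3]
opening: 0.08
```

{"method": "send_rows", "body": {
  "plan": [
    [[1.9,-0.9,-2.7],0],
    [[1.9,-0.9,-2.7],0]
  ]
}}

```text
clock: 22.12
tcp_pos: [481.5, -92.9, 845.2]
ee_rot: [0.902, -0.167, 0.391, -0.074]
force: [0.8, -0.1, -1.0]
opening: 0.081
```

```bash
python3 - <<'E'
from h import *
plate(); s=readout.observe(); go([540,-160,500])
E
```

```text
plate now: x [-0.336 -0.927 -0.169] y [ 0.659 -0.36   0.66 ] tilt 48.7
level: spin deg -13.8 units -1.73 normal elev 44.7 x [-0.178 -0.984  0.   ] y [ 0.699 -0.127  0.703]
shift [-3.47  2.79  5.57] spin (mod180, exact) None tcp [481.5 -92.9 845.2] tilt 46.94 clk 22.125 q [ 0.31  0.19  0.24  0.13 -0.48  2.03 -0.23]
```

The label side is now 45° up. Come back down, levelling with the spin.

{"method": "send_rows", "body": {
  "plan": [
    [[-0.5,0.4,0.8],-0.3],
    [[-1,0.8,1.6],-0.6],
    [[-1.5,1.2,2.4],-0.9],
    [[-2,1.6,3.2],-1.2],
    [[-2.5,2,4],-1.5],
    [[-3,2.4,4.8],-1.73],
    [[-3.47,2.79,5.57],-1.73],
    [[-3.47,2.79,5.57],-1.73]
  ]
}}

```text
clock: 23.12
tcp_pos: [535.7, -159.1, 482.9]
ee_rot: [0.921, -0.06, 0.385, -0.029]
force: [0.6, 0.3, -2.2]
opening: 0.082
```

```bash
cat >> h.py <<'E'
def frost(world_off=0.0):
    """frosted point now, assuming tool-length error (world_off=0)"""
    s=readout.observe(); Rg=np.load("Rgrasp.npy"); pg=np.load("pgrasp.npy")
    Rs0=np.c_[xs,ys,[0,0,1]]; f0=np.array([549,267,6.])+Rs0@np.array([40,0,30.])
    ft=Rg.T@(f0-pg-[0,0,world_off]); Rt=R.from_quat(s["ee_rot"]).as_matrix()
    return s["tcp_pos"]+Rt@ft+[0,0,world_off]
E
python3 - <<'E'
from h import *
plate(); print(frost(0),frost(26)); s=readout.observe(); f=frost(0); go(s['tcp_pos']+np.array([572,-187,280])-f); print(s['opening'])
im,d=camera("scene"); cv2.imwrite("pics/s11.png",im)
im,d=camera("top"); cv2.imwrite("pics/t11.png",im)
E
```

```text
plate now: x [-0.178 -0.984 -0.002] y [ 0.718 -0.132  0.684] tilt 46.9
level: spin deg -0.2 units -0.03 normal elev 43.2 x [-0.176 -0.984  0.   ] y [ 0.718 -0.128  0.684]
[ 506.39807394 -211.85078383  504.52479126] [ 523.89702085 -214.98126032  511.55146857]
shift [-2.32 -0.16  4.09] spin (mod180, exact) None tcp [ 535.7 -159.1  482.9] tilt 45.42 clk 23.125 q [ 0.05 -0.27  0.33  1.7  -0.24  0.97  0.33]
0.08231954522036541
```

View pics/s11.png

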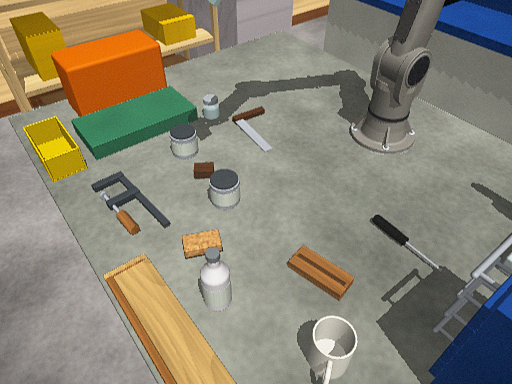

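View pics/t11.png

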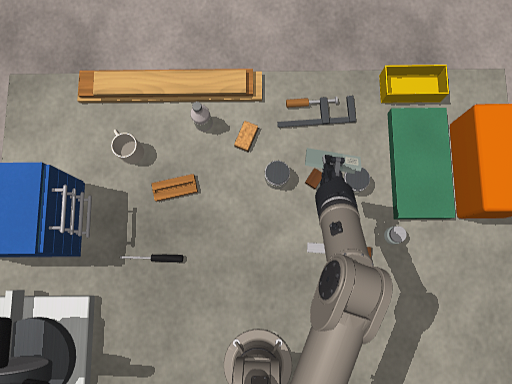

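Seen from above, the plate lies tilted with its label side up and the frosted end toward -y. Move it over the block at 28 cm first.

{"method": "send_rows", "body": {
  "plan": [
    [[0.3,0,1.1],0],
    [[-0.2,0,1.9],0],
    [[-0.8,-0.1,2.6],0],
    [[-1.4,-0.1,3.3],0],
    [[-2,-0.15,3.9],0],
    [[-2.32,-0.16,4.09],0],
    [[-2.32,-0.16,4.09],0],
    [[-2.32,-0.16,4.09],0]
  ]
}}

```text
clock: 24.22
tcp_pos: [616.0, -139.9, 283.0]
ee_rot: [0.914, -0.058, 0.402, -0.025]
force: [0.1, 0.7, -1.2]
opening: 0.082
```

```bash
python3 - <<'E'
from h import *
plate(); print(frost(0),frost(26)); s=readout.observe(); f=frost(0); go(s['tcp_pos']+np.array([572,-187,200])-f); print(s['opening'])
ds={}
for n in("scene","top"):
    im,d=camera(n); 
    for r in models.trace(n,"sample")[:2]:
        m=np.array(r["mask"]); P=cloud(n,d,m); 
        if len(P)<20: continue
        c=np.median(P,0); Q=P[np.linalg.norm(P-c,axis=1)<80]; U,S,V=np.linalg.svd(Q-Q.mean(0)); print(n,r["conf"],np.round(r["extent"]),Q.mean(0).round(),len(Q),"normal",V[2].round(3),"long",V[0].round(3),"sd",(S/np.sqrt(len(Q))).round(1))
        np.save(f"P_{n}.npy",Q)
    print(n,"frost",[(round(r["conf"],2),np.round(r["at"])) for r in models.spot_point(n,"frosted_end")[:2]], proj(n,frost(0)),proj(n,frost(26)))
    c=im[60:260,120:340] if n=="scene" else im[100:250,230:430]
    cv2.imwrite(f"pics/{n}12.png",cv2.resize(c,None,fx=3,fy=3,interpolation=cv2.INTER_CUBIC)); np.save(f"{n}12.npy",d)
E
```

```text
plate now: x [-0.18  -0.984  0.002] y [ 0.693 -0.125  0.71 ] tilt 44.8
level: spin deg 0.2 units 0.02 normal elev 45.2 x [-0.182 -0.983 -0.   ] y [ 0.693 -0.129  0.71 ]
[ 585.93874871 -192.36099845  304.08317704] [ 604.09110894 -195.71602372  311.7737362 ]
shift [-1.72  0.11  1.2 ] spin (mod180, exact) None tcp [ 616.  -139.9  283. ] tilt 47.44 clk 24.225 q [-0.07 -0.07  0.4   2.06 -0.59  0.41  0.68]
0.08228248328598094
scene 0.6 [177.  70. 213. 111.] [ 599. -143.  303.] 677 normal [-0.67   0.107 -0.734] long [0.143 0.99  0.014] sd [38.8 17.2  1.7]
scene frost [] [[188.469944   80.6235362]] [[180.68732297  79.4137393 ]]
top 0.72 [290. 144. 336. 162.] [ 588. -151.  304.] 447 normal [ 0.651 -0.121  0.75 ] long [-0.182 -0.983 -0.   ] sd [39.  19.4  2. ]
top frost [(0.57, array([326., 151.]))] [[327.25955089 154.19083672]] [[328.6701997  146.86678305]]
```

View pics/scene12.png

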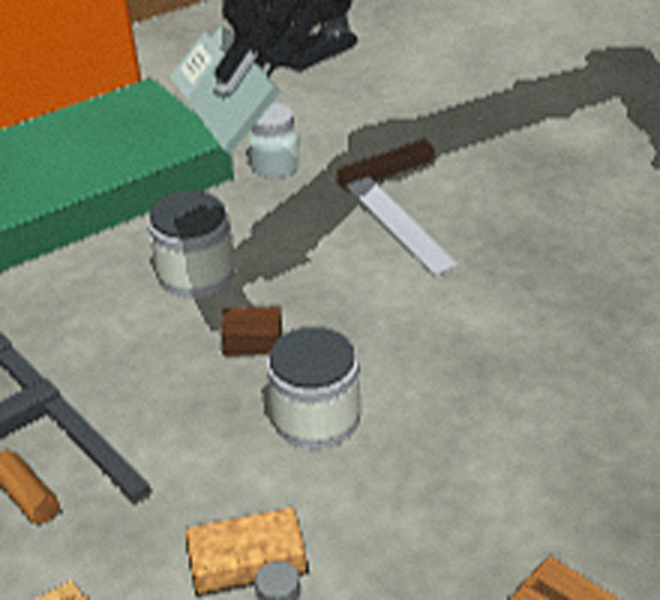

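View pics/top12.png

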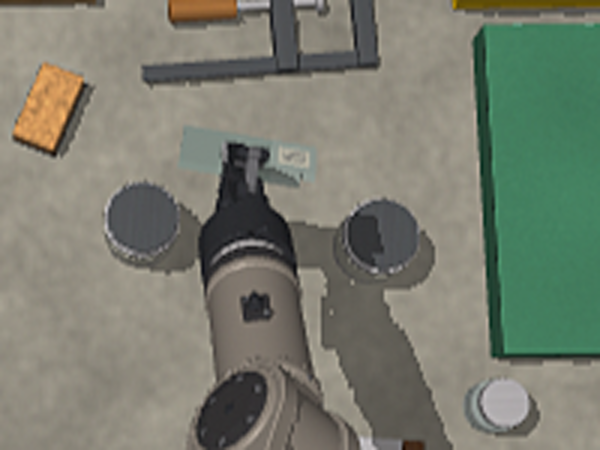

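The camera plane fits give a level plate with the label normal 47–48° up; kinematics says 45°. The plate centre matches my model to about 5 mm. Lowering to about 21 cm.

{"method": "send_rows", "body": {
  "plan": [
    [[-0.4,0.03,0.25],0],
    [[-0.8,0.05,0.5],0],
    [[-1.2,0.08,0.8],0],
    [[-1.5,0.1,1.0],0],
    [[-1.5,0.1,1.0],0],
    [[-1.5,0.1,1.0],0],
    [[-1.5,0.1,1.0],0]
  ]
}}

```text
clock: 25.4
tcp_pos: [598.3, -134.6, 188.8]
ee_rot: [0.915, -0.058, 0.398, -0.025]
force: [1.0, 0.1, -0.8]
opening: 0.079
```

```bash
python3 - <<'E'
from h import *
plate(); f=frost(0); print(f); s=readout.observe(); print(s['qd'].round(3),s['opening']); go(s['tcp_pos']+np.array([572,-187,215])-f)
E
```

```text
plate now: x [-0.18  -0.984  0.002] y [ 0.698 -0.126  0.704] tilt 45.2
level: spin deg 0.1 units 0.01 normal elev 44.8 x [-0.181 -0.984  0.   ] y [ 0.698 -0.128  0.704]
[ 568.39064683 -187.10197157  210.04407384]
[-0.003 -0.001  0.002  0.007 -0.007  0.001  0.007] 0.07873857017898267
shift [ 0.12 -0.02 -0.01] spin (mod180, exact) None tcp [ 598.3 -134.6  188.8] tilt 47.0 clk 25.4 q [-0.11  0.03  0.48  2.24 -1.26  0.29  1.37]
```

{"method": "send_rows", "body": {
  "plan": [
    [[0.1,0,0],0],
    [[0.1,0,0],0],
    [[0.1,0,0],0],
    [[0.1,0,0],0]
  ]
}}

```text
clock: 25.9
tcp_pos: [600.6, -134.7, 190.6]
ee_rot: [0.916, -0.058, 0.397, -0.026]
force: [-0.2, -0.4, -1.1]
opening: 0.08
```

```bash
python3 - <<'E'
from h import *
plate(); f=frost(0); print(f); s=readout.observe(); print(s['opening'],s['force'])
Rg=np.load("Rgrasp.npy");Rs=R.from_quat(s["ee_rot"]).as_matrix()@Rg.T@np.c_[xs,ys,[0,0,1]]
corn=np.array([[x,4,z] for x,z in((-60,0),(20,0),(60,0),(60,46),(46,46),(46,60),(20,60),(-60,60))])-[40,0,30]
for n in("scene","top"):
    im,d=camera(n)
    for r in models.trace(n,"sample")[:1]:
        m=np.array(r["mask"]); P=cloud(n,d,m); c=np.median(P,0); Q=P[np.linalg.norm(P-c,axis=1)<80]
        for _ in range(3):
            U,S,V=np.linalg.svd(Q-Q.mean(0),full_matrices=False); e=abs((Q-Q.mean(0))@V[2]); Q=Q[e<4]
        nn=V[2]*np.sign(V[2][2]); L=(Q@Rs)-f@Rs
        print(n,r["conf"],"normal",nn.round(3),"elev",np.degrees(np.arcsin(nn[2])).round(1),"long",V[0].round(3),"local rel frost min/max",np.percentile(L,[1,99],axis=0).round(1).tolist())
    for t in("block",):
        for r in models.trace(n,t)[:2]:
            P=cloud(n,d,np.array(r["mask"])); T=P[abs(P[:,2]-30)<6]; print(t,r["conf"],len(T),cv2.minAreaRect(T[:,:2].astype(np.float32)) if len(T) else None)
    print("spot",[(round(r["conf"],2),np.round(r["at"]),onplane(n,r["at"],f[2])[0].round()) for r in models.spot_point(n,"frosted_end")[:2]],proj(n,f).round(1))
    o=(120,60) if n=="scene" else (230,100); k=4
    c=im[o[1]:o[1]+150,o[0]:o[0]+200].copy(); c=cv2.resize(c,None,fx=k,fy=k,interpolation=cv2.INTER_CUBIC)
    pt=((proj(n,f+corn@Rs.T)-o+.5)*k).astype(int); cv2.polylines(c,[pt],True,(0,0,255),1)
    cv2.imwrite(f"pics/{n}13.png",c)
E
```

```text
plate now: x [-0.18  -0.984  0.001] y [ 0.7   -0.127  0.702] tilt 45.4
level: spin deg 0.1 units 0.01 normal elev 44.6 x [-0.181 -0.984 -0.   ] y [ 0.7   -0.129  0.702]
[ 570.74741195 -187.22923549  211.90408963]
0.0803663199839571 [-0.20868722 -0.36607129 -1.09041603]
scene 0.68 normal [ 0.679 -0.12   0.725] elev 46.4 long [0.146 0.989 0.027] local rel frost min/max [[-100.8, -1.6, -30.5], [19.4, 4.9, 29.0]]
block 0.52 196 ((575.3809814453125, -185.2581329345703), (40.81236267089844, 54.8802375793457), 57.75906753540039)
spot [(0.64, array([326., 358.]), array([758., 456., 212.])), (0.59, array([200., 112.]), array([ 567., -182.,  212.]))] [[198.1 111.7]]
top 0.7 normal [ 0.668 -0.123  0.734] elev 47.2 long [-0.136 -0.99  -0.043] local rel frost min/max [[-99.3, -4.5, -28.4], [17.6, 3.6, 34.2]]
block 0.42 67 ((572.08203125, -191.62281799316406), (30.076282501220703, 31.198524475097656), 61.92354965209961)
spot [(0.91, array([323., 166.]), array([ 570., -190.,  212.])), (0.56, array([351., 182.]), array([ 524., -269.,  212.]))] [[321.8 165.8]]
```

View pics/scene13.png

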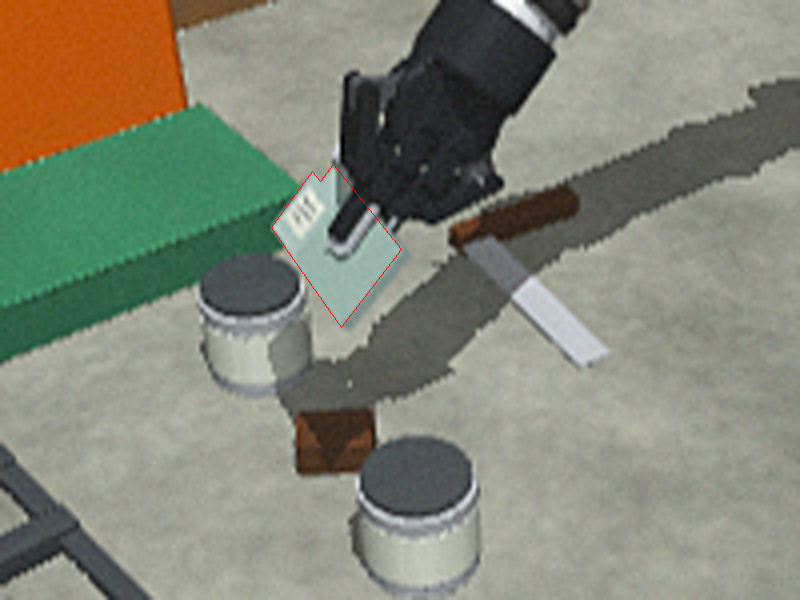

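View pics/top13.png

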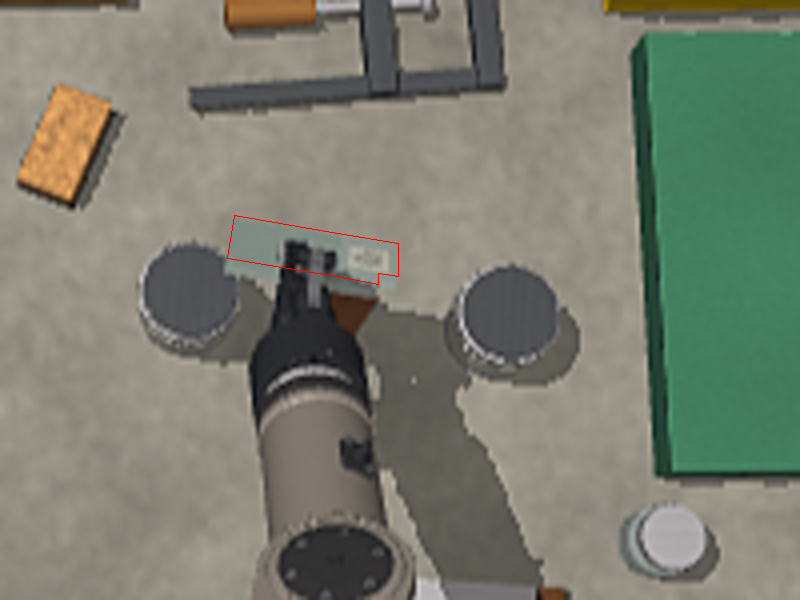

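The projected plate outline matches both pictures, and the frosted end, with label and notch, is over the block. Handing in.

```bash
python3 - <<'E'
from h import *
s=readout.observe(); print(s['clock'],s['opening'],abs(s['qd']).max(),frost(0)); print(finish_job())
E
```

```text
26.3 0.08133532335644965 0.0018236301318026332 [ 570.85243954 -187.29301717  211.9170236 ]
the job is handed in; nothing more can be done
None
```

The job is handed in at 26.3 s. The block lies between the tins and released, and the arm is holding the sample still over it by its clear part. `finish_job` gives no verdict.

- **Block:** It lies flat at about (575, -185) in the scene camera. The tins' midpoint there is (574, -188), so it is within roughly 3 mm of halfway.
- **Sample:** The gripped area starts about 20 mm short of the frosted third by my estimate. The notch showed which end is frosted.
- **Final pose:** The frosted end is at about (571, -187), 21 cm above the bench, within about 3 mm of the block's centre. The plate is level to about 0.1° by the joint readings.
- **Holding:** The last reading showed the arm still and the grip steady.
- **Other objects:** The tins still measured where they stood, to about 2 mm. I checked the other bystanders only by eye in the pictures, and nothing looked moved.

**What went wrong or disagreed:**
- **First block grasp:** It closed on air. The fingertips are really about 26 mm behind the reported TCP. I measured that in the pictures and corrected for it.
- **Tilting the tool:** The moves can't tilt the tool directly, so I got the tilt by pushing against the arm's reach limits in small steps.
- **Tilt readings:** The final tip-back is 44.6° from the arm's own reading, but 46.4° and 47.2° from the two cameras.
- **Levelness readings:** The cameras' fits to the part of the plate in view put its long axis 1.5° to 2.5° off level, in opposite directions.
- **Camera positions:** The two cameras disagree by about 5 mm in x. I used their average.

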